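Release the ratchet and draw the magazine pusher back for refilling

ROBOT

A 6-joint arm with a two-finger parallel gripper is mounted at the origin on a cart in front of the work surface, level with it; the furniture and walls round the work are solid. World frame = base frame: x ahead of the robot, y to its left, z up, the work surface at z = 0. Lengths are in mm, angles in rad, forces in N, time in s.
With the tool pointing down it reaches from about 275 to 750 mm from the base axis. Payload 10.2 kg.
Tool frame: the origin (TCP) lies between the finger pads; the fingertips stand 17 mm ahead of it and the grasp point (between the pads) lies 2 mm behind it; y points along the fingers, x is the direction in which the jaws open and shut, and the axes are right-handed (so a half turn about y gives the same grasp; the last joint's range is limited). The gripper opens to 85 mm and grips with 20 to 120 N. Pads are 22 mm wide; open, the fingers measure 114 mm over their backs; the gripper's body (76 mm by 85 mm) begins 54 mm behind the grasp point. The pads swing forward as they close: fully open they stand 13 mm farther back than shut.
Start: joints at [0.882, 0.313, 1.498, -0, 1.331, -0.223], TCP at [235.81, 469.068, 224.094] pointing down, gripper open.
Joint ranges: [-2.94, 2.94], [-0.97, 2.17], [0.19, 2.56], [-1.23, 4.37], [0.02, 3.11], [-2.88, 2.88]. Speed limits (rad/s): [2.39, 2.39, 3.01, 3.14, 3.14, 3.14].

INTERFACE

Orientations are given as a unit quaternion [x, y, z, w].
In Python, from workcell import arm gives the robot as it stands.
- The arm moves only by the shell command python3 -m creep 'ROWS' [FORCE]. ROWS is JSON, a list of rows, each an object of numbers: "rx", "ry", "rz": the turn, a rotation vector about the tool's x, y, z in degrees; "tx", "ty", "tz": the shift along the tool's x, y, z in m; "fingers": the opening, from 0 (shut) to 1 (fully open). In form: [{"rx": .., "ry": .., "rz": .., "tx": .., "ty": .., "tz": .., "fingers": ..}, ...]. A call has 1 to 12 rows; each row is the pose to reach, as a shift and turn from the pose commanded when the call began, along the tool's axes at that moment; what a row does not reach only later rows make up. A row lasts 1/8 s, in which the tool goes at most 62.5 mm and 10.7 degrees, less where a joint would pass 70% of its speed; a pose out of reach is approached as far as the arm can. A call with a gripper value outside its range is refused whole. The fingers move at their own pace and stop on an object; FORCE is the grip in N (left out, the last holds). Time passes only in rows, so rows that repeat a pose let the fingers close. It gives the time, the measured TCP pose, the force and the opening at its end, in the units of the state.
- arm.observe(): the state, without advancing time (a new reading comes with each control period).
- arm.capture(name): name is "side" or "top" or "wrist"; returns a dict with "frame" (384x512x3 uint8, red, green, blue), "fovy" (degrees; the focal length in pixels is half the picture's height over the tangent of half this angle, whatever the lens; pixels are square), "cx", "cy" (the principal point, pixels), "rvec" (rotation vector, rad) and "tvec" (3), from world to camera coordinates, as OpenCV has them. Camera axes: x right, y down, z forward; pixel columns grow to the right and rows downward; lengths in mm; the calibration is good to about 2 mm. A picture is of the moment at which its call begins. There is no depth.
- arm.sign_off(): hands the job in, once; it reports no verdict.
The state is a dict: "time_s": time; "q": joint angles; "joint_vel": joint speeds; "tau": joint torques, N m; "position": TCP position; "eef_rot": TCP orientation; "force": force on the tool from outside, world axes, zero at the start; "torque": the same for the moment, N m; "grip_width": finger opening in mm.
Only numpy, scipy, OpenCV 4.12 (cv2) and the standard library are available. Lean on these libraries where they do the work, as an engineer would, in place of code of your own. Each camera call takes 0.05 s, during which the arm holds its last target.

TASK

The adapter magazine is nearly empty, but the pusher in it is held by a ratchet and will not go back. Flip the pawl with the red knob right over so that it lies clear of the rack, then slide the pusher back all the way to the rear stop, so that new adapters can be laid in. Leave the adapter still in the magazine and everything else on the table where they are.

Things in the scene. Friction and masses are not known exactly. Their poses are not given: they have to be found in the camera images.
- magazine: Aluminium feed magazine for adapters, 252 x 132 mm, fixed to the table, its pose varies. Origin: underside, on the channel's centre line. x runs along the channel from the pick-up end (-x) to the rear stop (+x, face at x = 116 mm); y points to the side with the steel rack (y = 58 to 70 mm, saw teeth of 12 mm pitch, 6 mm high, tips 37 mm above the table). Channel 98 mm wide, walls 32 mm high.
- pusher (a joint): Slide of the pusher in the channel, in m: 0 = fully forward at the pick-up end, 0.170 = fully back, touching the rear stop; grows towards the magazine's +x. It slides stiffly (3 to 6 N). While the pawl lies in the rack the pusher can go forward (clicking) but not back, save for at most one tooth of play.
- push_tab (a point): Centre of the pusher's upright steel push tab, 70 mm above the table; axes as the magazine's. The tab is 46 mm wide (magazine y) and 4.5 mm thick (x), with a round top 100 mm above the table. Within 40 mm in front of it (-x), and 25 mm to either side of its middle, the rest of the pusher is lower than 38 mm. The tab's middle is 70 mm from the red knob across the magazine.
- pawl (a joint): Hinge of the flip-over pawl on the pusher, in rad: 0 to 0.2 = lying in the rack (blocks the way back); 1.9 = flipped right over onto its rest, clear of the rack. The pin lies along the magazine's y; as the pawl opens, its knob goes up, over the pin and down towards the pick-up end (-x). A light gravity pawl, no spring: past about 0.95 rad it falls over by itself and stays.
- pawl_knob (a point): Centre of the red ball knob (18 mm diameter) at the end of the pawl's 50 mm handle (7 mm round bar). Pawl in the rack: the knob is about 29 mm behind the pin (magazine +x) and 99 mm above the table; flipped over: about 48 mm in front of the pin and 72 mm above the table. The knob never rises above 117 mm.
- pawl_pivot (a point): The pawl's hinge pin, on the pusher over the rack, 58 mm above the table; moves with the pusher; its axes are those of the magazine. The cheeks that hold it end 69 mm above the table.
- adapter_left_mid (a point): Centre (13 mm up) of the black adapter (44 x 91 x 26 mm) that is left in the channel against the pick-up stop; to be left where it is.
- adapter_new0: Black adapter 44 x 91 x 26 mm lying loose on the table near the robot; bystander. Origin at its underside.
- adapter_new1: Black adapter, as above, near the robot; bystander.
- adapter_new2: Black adapter, as above, left of the magazine; bystander.
- coupling_left: White metal coupling, 33 mm across and 46 mm tall, standing left of the magazine; bystander. Origin at its underside.
- coupling_right: White metal coupling, as above, standing to the right of the magazine; bystander.
- tape_roll: Roll of brown tape, 80 mm across, 20 mm thick, lying at the left, stuck to the table; bystander.

How it is judged (in metres and radians):
On the way:
1. the pawl is flipped over, clear of the rack (value of joint pawl above 1.6 rad), for 0.2 s.
At the end, for the whole second after the job is handed in: The pusher is at rest within 10 mm of the rear stop (joint over 0.160 m), the pawl lies flipped over (over 1.6 rad), the adapter left in the magazine is within 15 mm of where it was and every bystander within 20 mm (value of joint pusher above 0.16 m and value of joint pawl above 1.6 rad and velocity of joint pusher below 0.01 m/s and distance of adapter_left_mid from where it was at the start of the episode below 0.015 m and distance of each of adapter_new0, adapter_new1, adapter_new2, coupling_left, coupling_right from where it was at the start of the episode below 0.02 m); the robot touches nothing.
It fails at once if the adapter left in the magazine is shifted more than 15 mm (distance of adapter_left_mid from where it was at the start of the episode above 0.015 m).
It fails at once if one of the loose things round the magazine is shifted more than 20 mm (distance of any of adapter_new0, adapter_new1, adapter_new2, coupling_left, coupling_right from where it was at the start of the episode above 0.02 m).
It also fails if it takes over 40 s, if anything falls off the work surface, if the arm or the gripper's body presses on something with over 40 N, if the wrist force passes 120 N, or if a joint passes its speed limit or range.

## Working session

There is one attempt and no reset: what is moved stays moved. The work goes in short steps, Python scripts to look and compute and a shell command to move; the robot and the scene stay as the last step left them, time stands still between calls to the robot, and variables do not carry over. Pictures are saved under pics/ and viewed, and the job is handed in when it is done.

```bash
ls; mkdir -p pics
cat > h.py <<'E'
import numpy as np, cv2
from scipy.spatial.transform import Rotation as R
from workcell import arm
def cap(n,save):
    c=arm.capture(n); cv2.imwrite('pics/'+save+'.png',cv2.cvtColor(c['frame'],cv2.COLOR_RGB2BGR)); 
    np.save('pics/'+save+'.npy',c,allow_pickle=True); return c
def load(save): return np.load('pics/'+save+'.npy',allow_pickle=True).item()
def K(c):
    f=c['frame'].shape[0]/2/np.tan(np.radians(c['fovy'])/2)
    return np.array([[f,0,c['cx']],[0,f,c['cy']],[0,0,1.]])
def ray(c,u,v):
    Rm=cv2.Rodrigues(np.array(c['rvec'],float))[0]; t=np.array(c['tvec'],float)
    d=Rm.T@np.linalg.inv(K(c))@[u,v,1]; return -Rm.T@t,d
def atz(c,u,v,z):
    o,d=ray(c,u,v); return o+d*(z-o[2])/d[2]
def proj(c,P):
    return cv2.projectPoints(np.array(P,float).reshape(-1,1,3),np.array(c['rvec'],float),np.array(c['tvec'],float),K(c),None)[0].reshape(-1,2)
def tri(obs):
    A=np.zeros((3,3));b=np.zeros(3)
    for c,u,v in obs:
        o,d=ray(c,u,v); d/=np.linalg.norm(d); M=np.eye(3)-np.outer(d,d); A+=M;b+=M@o
    return np.linalg.solve(A,b)
def red(c):
    f=c['frame'].astype(int); m=(f[...,0]>110)&(f[...,1]<70)&(f[...,2]<70)
    n,l,s,ce=cv2.connectedComponentsWithStats(m.astype(np.uint8)); 
    return [(s[i,4],ce[i]) for i in range(1,n) if s[i,4]>8]
E
python3 - <<'E'
from h import *
for n in ['side','top','wrist']:
    c=cap(n,n+'0'); print(n,c['fovy'],c['cx'],c['cy'],ray(c,c['cx'],c['cy']),red(c), [k for k in c])
print(arm.observe())
E
```

```text
pics
side 47.7970003154425 263.9985413147174 190.3563936741406 (array([ 545.97419159, 1033.53365406,  617.21533624]), array([-0.04483476, -0.85095388, -0.52332336])) [(np.int32(26), array([246.        ,  76.76923077])), (np.int32(9), array([365., 103.])), (np.int32(35), array([276.4       , 179.05714286]))] ['frame', 'fovy', 'cx', 'cy', 'rvec', 'tvec']
top 44.93801976224778 253.45763513477743 194.39905180414632 (array([ 252.35562103,  175.90598745, 1452.13708839]), array([ 0.17623212,  0.00267666, -0.984345  ])) [(np.int32(16), array([264. , 202.5]))] ['frame', 'fovy', 'cx', 'cy', 'rvec', 'tvec']
wrist 67.15681168645483 256.5084647248419 188.45479257700646 (array([159.94256988, 507.29273942, 373.50278824]), array([ 0.29090865, -0.14732022, -0.94534063])) [] ['frame', 'fovy', 'cx', 'cy', 'rvec', 'tvec']
{'time_s': 0.15, 'q': array([ 8.81619151e-01,  3.13315593e-01,  1.49824254e+00,  2.88607210e-05,
        1.33096736e+00, -2.23402252e-01]), 'joint_vel': array([ 0.0001807 , -0.00073458, -0.00270518, -0.00034262,  0.00091559,
       -0.00037348]), 'tau': array([ 1.48809297e-03, -4.12368679e+01, -2.59796959e+01, -1.64726307e-04,
        3.19998428e-03, -2.82644675e-05]), 'position': array([235.67071822, 468.92549835, 223.67708335]), 'eef_rot': array([ 0.60199445,  0.37079062, -0.37142124, -0.60180002]), 'force': array([ 0.87852399,  0.49686478, -0.21017096]), 'torque': array([ 5.50825114e-03,  2.57888480e-02, -4.65132846e-05]), 'grip_width': 85.62398263585177}
```

View pics/side0.png

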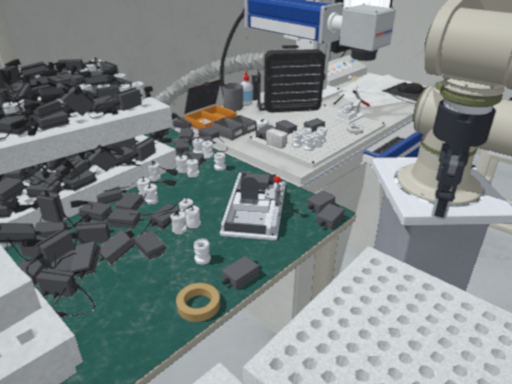

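View pics/top0.png

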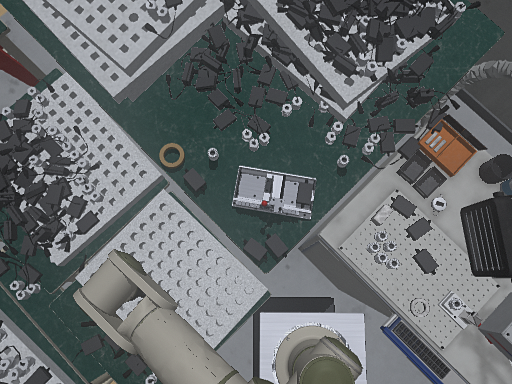

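View pics/wrist0.png

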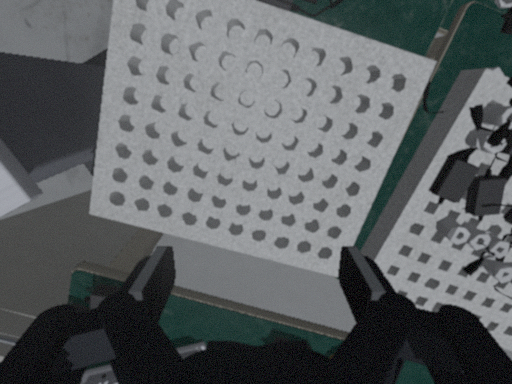

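Run:
```python
from h import *
s=load('side0');t=load('top0')
print(tri([(s,276.4,179.06),(t,264,202.5)]))
print(R.from_quat(arm.observe()['eef_rot']).as_matrix().round(3))
cv2.imwrite('pics/side_z.png',cv2.resize(cv2.cvtColor(s['frame'],4)[100:300,180:420],None,fx=3.3,fy=3,interpolation=2)[:600,:800])
cv2.imwrite('pics/top_z.png',cv2.resize(cv2.cvtColor(t['frame'],4)[120:270,190:350],None,fx=4,fy=4,interpolation=2))
```

```text
[470.0650935  148.34937624 103.72648748]
[[ 0.449 -0.001 -0.893]
 [ 0.893 -0.001  0.449]
 [-0.001 -1.     0.   ]]
```

View zooms.

The side view shows the magazine at about (255,205) with the red knob at (276,179). In the top view the magazine is at (275,193) and the knob at (264,202). I'll zoom in to get its orientation.

View pics/side_z.png

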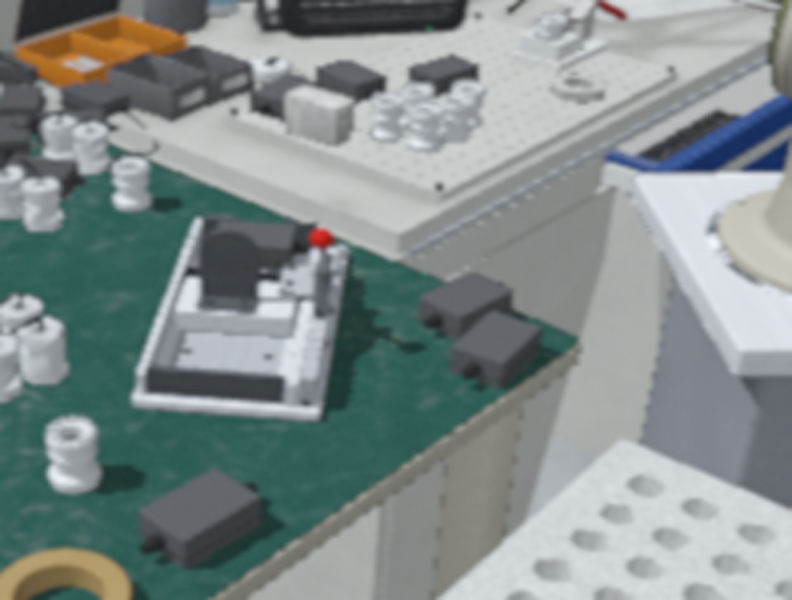

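View pics/top_z.png

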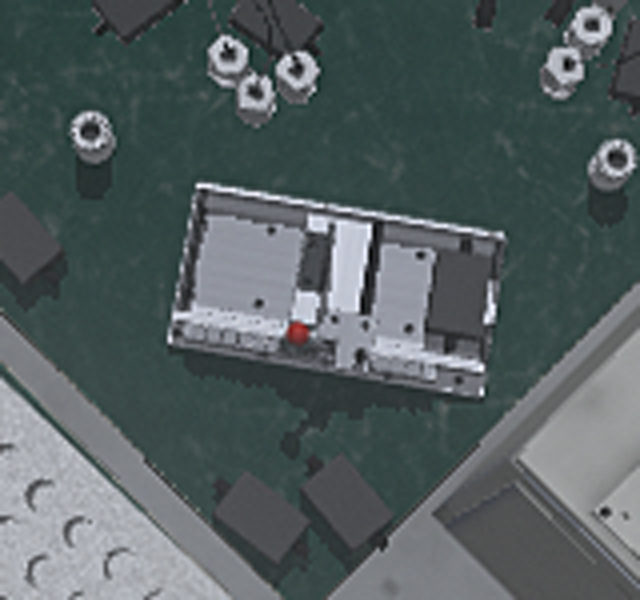

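Run:
```python
from h import *
s=load('side0');t=load('top0')
C=[(197,185),(503,235),(484,395),(168,342)]
P=np.array([atz(t,190+u/4-.4,120+v/4-.4,12) for u,v in C]);print(P.round(1))
ex=(P[0]+P[3]-P[1]-P[2]);ex/=np.linalg.norm(ex);ey=np.array([-ex[1],ex[0],0]);ctr=P.mean(0);ctr[2]=0
print(ex,np.degrees(np.arctan2(ex[1],ex[0])),ctr,[np.linalg.norm(P[i]-P[i-1]) for i in range(4)])
# sides zoom: scale 3.3,3, offset 180,100
S=[(203,218),(348,246),(322,418),(133,404)]
Q=np.array([atz(s,180+u/3.3,100+v/3,5) for u,v in S]);print(Q.round(1))
k=tri([(s,276.9,179.1),(t,264.2,202.7)]);print('knob',k)
for n,(u,v) in dict(tabtop=(315,262),).items(): print(n,atz(t,190+u/4,120+v/4,90))
for n,(u,v) in dict(tabtop=(232,228),tabbot=(230,300)).items(): print(n,atz(s,180+u/3.3,100+v/3,100 if n=='tabtop' else 38))
for z in (95,100,105): print(z,atz(t,264.2,202.7,z),atz(s,276.9,179.1,z))
M=lambda p:np.array([(p-ctr)@ex,(p-ctr)@ey,p[2]])
print('knob in mag',M(k))
f=t['frame'];print([M(atz(t,190+u/4,120+v/4,90)) for u,v in [(315,262),(328,235),(300,235),(300,290),(328,290)]])
```

```text
[[602.3 227.   12. ]
 [563.1 -16.1  12. ]
 [435.3   0.9  12. ]
 [475.6 248.2  12. ]]
[0.1600692 0.9871058 0.       ] 80.7890871048642 [519.10366668 115.01126767   0.        ] [np.float64(128.44828971907947), np.float64(246.18150017691178), np.float64(128.8902896607829), np.float64(250.53727994649782)]
[[554.1 -61.    5. ]
 [431.7  -5.1   5. ]
 [472.  252.1   5. ]
 [603.1 231.1   5. ]]
knob [469.17667318 147.8156961  103.38511832]
tabtop [523.55084014 134.04951351  90.        ]
tabtop [531.71925472 125.74652015 100.        ]
tabbot [533.59547372 136.23192849  38.        ]
95 [470.56628523 147.63352726  95.        ] [467.8834537  133.38089175  95.        ]
100 [469.76234779 147.7376894  100.        ] [468.63114083 141.99948929 100.        ]
105 [468.95841034 147.84185153 105.        ] [469.37882797 150.61808683 105.        ]
knob in mag [ 24.38966747  54.53420326 103.38511832]
[array([19.5046183, -1.3423939, 90.       ]), array([ 13.21266628, -23.32797846,  90.        ]), array([ 33.91089569, -19.83963216,  90.        ]), array([27.11170779, 21.52522566, 90.        ]), array([ 6.52347873, 18.05440867, 90.        ])]
```

```bash
python3 -m creep '[{"tx":-0.02,"tz":-0.055,"ry":-8,"fingers":0},{"tx":-0.042,"tz":-0.112,"ry":-17.5,"fingers":0},{"tx":-0.063,"tz":-0.168,"ry":-17.5,"fingers":0},{"tx":-0.084,"tz":-0.224,"ry":-17.5,"fingers":0},{"tx":-0.105,"tz":-0.280,"ry":-17.5,"fingers":0},{"tx":-0.125,"tz":-0.335,"ry":-17.5,"fingers":0},{"tx":-0.125,"tz":-0.335,"ry":-17.5,"fingers":0},{"tx":-0.125,"tz":-0.335,"ry":-17.5,"fingers":0}]' 30
python3 - <<'E'
from h import *
for n in ['wrist','side']:
    c=cap(n,n+'1'); print(n,red(c))
print(ray(c,256,190))
o=arm.observe();print(o['position'],R.from_quat(o['eef_rot']).as_matrix().round(3),o['force'])
s=load('side1');cv2.imwrite('pics/side1_z.png',cv2.resize(cv2.cvtColor(s['frame'],4)[100:250,180:340],None,fx=4,fy=4,interpolation=2))
E
```

```text
wrist []
side [(np.int32(27), array([246.        ,  76.88888889])), (np.int32(9), array([365., 103.])), (np.int32(35), array([276.4       , 179.05714286]))]
(array([ 545.97419159, 1033.53365406,  617.21533624]), array([-0.026405  , -0.85220475, -0.52286831]))
[235.74319512 468.98346921 223.87162424] [[ 0.449 -0.    -0.893]
 [ 0.893 -0.     0.449]
 [-0.    -1.     0.   ]] [ 0.26390366 -1.07763532 -0.06001963]$[0]: bad value
```

View pics/wrist1.png

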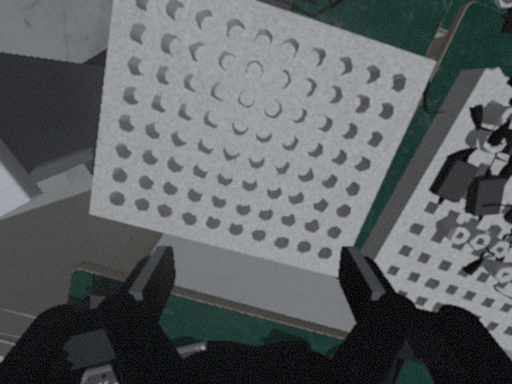

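View pics/side1_z.png

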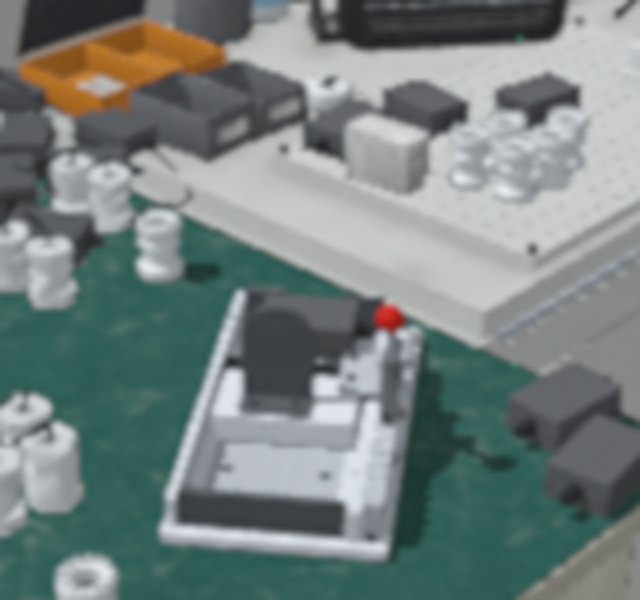

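The call was refused as a "bad value", and the picture confirms the arm has not moved. I'll give every key this time.

```bash
python3 -m creep '[{"rx":0,"ry":-8,"rz":0,"tx":-0.02,"ty":0,"tz":-0.055,"fingers":0},{"rx":0,"ry":-17.5,"rz":0,"tx":-0.042,"ty":0,"tz":-0.112,"fingers":0},{"rx":0,"ry":-17.5,"rz":0,"tx":-0.063,"ty":0,"tz":-0.168,"fingers":0},{"rx":0,"ry":-17.5,"rz":0,"tx":-0.084,"ty":0,"tz":-0.224,"fingers":0},{"rx":0,"ry":-17.5,"rz":0,"tx":-0.105,"ty":0,"tz":-0.28,"fingers":0},{"rx":0,"ry":-17.5,"rz":0,"tx":-0.125,"ty":0,"tz":-0.335,"fingers":0},{"rx":0,"ry":-17.5,"rz":0,"tx":-0.125,"ty":0,"tz":-0.335,"fingers":0},{"rx":0,"ry":-17.5,"rz":0,"tx":-0.125,"ty":0,"tz":-0.335,"fingers":0}]' 30
python3 - <<'E'
from h import *
for n in ['wrist','side']:
    c=cap(n,n+'2'); print(n,red(c))
o=arm.observe();print(o['time_s'],o['position'],R.from_quat(o['eef_rot']).as_matrix().round(3),o['force'],o['grip_width'])
s=load('side2');cv2.imwrite('pics/side2_z.png',cv2.resize(cv2.cvtColor(s['frame'],4)[60:260,150:410],None,fx=3,fy=3,interpolation=2))
E
```

```text
time_s: 1.25
position: [478.6, 207.2, 224.0]
eef_rot: [-0.538, -0.458, 0.458, 0.539]
force: [-0.1, 0.3, 0.2]
grip_width: 0.2
wrist []
side [(np.int32(27), array([246.07407407,  76.74074074])), (np.int32(9), array([365., 103.])), (np.int32(34), array([276.44117647, 179.14705882]))]
1.35 [478.24737525 207.84209425 224.18890344] [[ 0.158 -0.    -0.987]
 [ 0.987  0.     0.158]
 [ 0.    -1.     0.   ]] [ 0.05189054 -0.28867678 -0.39619679] -0.07472731067139914
```

View pics/wrist2.png

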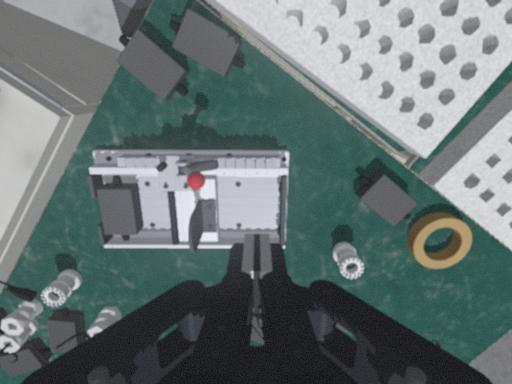

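View pics/side2_z.png

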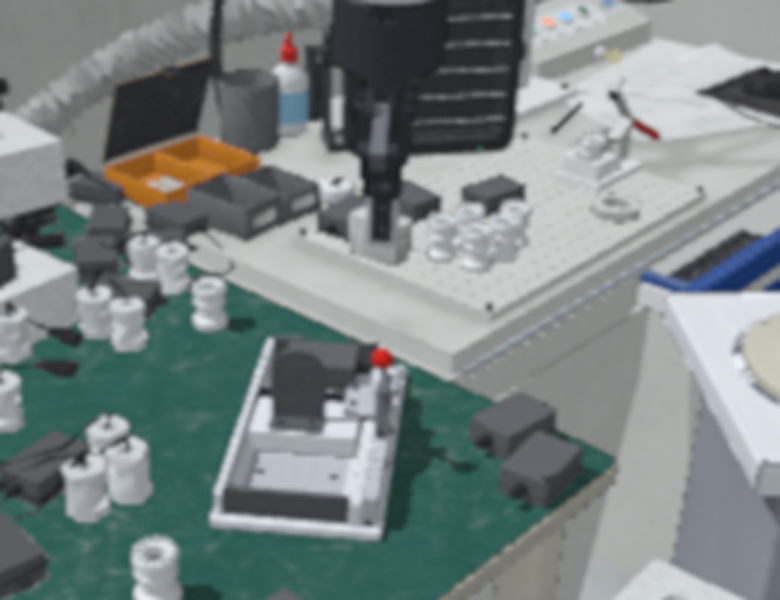

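Run:
```python
from h import *
w=load('wrist2');f=cv2.cvtColor(w['frame'],4)
cv2.imwrite('pics/w2z.png',cv2.resize(f[130:265,80:300],None,fx=3.6,fy=3.6,interpolation=2))
a=w['frame'].astype(int);m=(a[...,0]>100)&(a[...,0]>2*a[...,1]);ys,xs=np.nonzero(m[150:210,170:220]);u,v=xs.mean()+170,ys.mean()+150;print(u,v,len(xs))
s=load('side2');t=load('top0')
print(tri([(w,u,v),(t,264.2,202.7)]),tri([(w,u,v),(s,276.6,179.2)]),tri([(w,u,v),(t,264.2,202.7),(s,276.6,179.2)]))
for p in [(95,151),(289,151),(287,247),(104,247)]: print(atz(w,*p,0).round(1),atz(w,*p,32).round(1))
```

```text
195.09722222222223 181.86111111111111 144
[469.47933249 148.11205773 105.31056598] [470.21292054 147.97148892 103.3856579 ] [469.89471847 147.85599163 103.25706371]
[4.373e+02 2.000e-01 0.000e+00] [433.6  19.1  32. ]
[477.7 250.8   0. ] [470.6 248.3  32. ]
[619.1 230.4   0. ] [599.9 229.6  32. ]
[576.2 -35.1   0. ] [560.7 -13.2  32. ]
```

View pics/w2z.png

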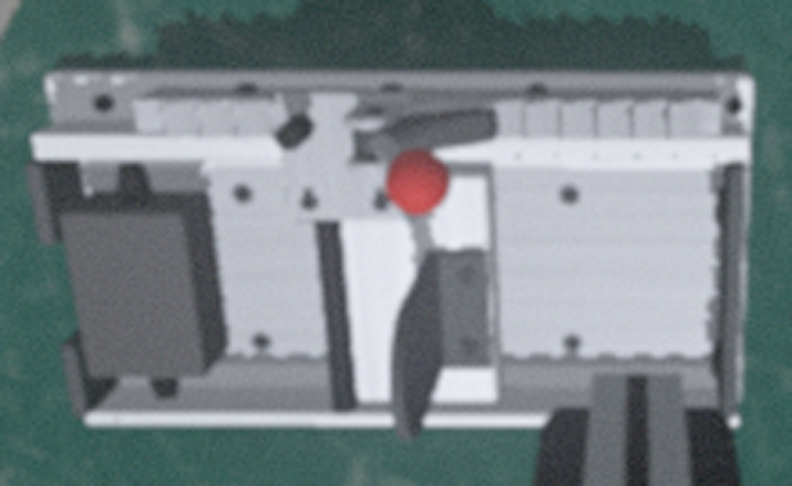

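Run:
```python
from h import *
w=load('wrist2');s=load('side2')
Z=lambda u,v:(80+u/3.6,130+v/3.6)
ex=np.array([.160,.987,0]);ey=np.array([-.987,.16,0]);k=np.array([470,148,103.])
for n,p,z in [('top',(403,432),99),('foot_mid',(440,307),38),('foot_n',(440,250),38),('foot_f',(440,365),38),('footrear',(495,307),38),('pinblock',(355,130),60),('rearstop',(722,300),32),('adapt',(225,355),26)]:
    P=atz(w,*Z(*p),z);d=P-k;print(n,P.round(1),'rel knob x,y',(d@ex).round(1),(d@ey).round(1))
# side view of tab top (298,345)/3+(150,60), sides
for n,p,z in [('top',(298,342),100),('mid l',(275,380),75),('mid r',(324,380),75)]:
    P=atz(s,150+p[0]/3,60+p[1]/3,z);d=P-k;print(n,P.round(1),(d@ex).round(1),(d@ey).round(1))
```

```text
top [547.  125.6  99. ] rel knob x,y -9.8 -79.6
foot_mid [533.8 129.   38. ] rel knob x,y -8.6 -66.0
foot_n [512.7 133.7  38. ] rel knob x,y -7.3 -44.5
foot_f [556.  123.9  38. ] rel knob x,y -10.0 -88.8
footrear [536.9 148.1  38. ] rel knob x,y 10.8 -66.0
pinblock [461.8 122.1  60. ] rel knob x,y -26.9 4.0
rearstop [549.7 227.5  32. ] rel knob x,y 91.2 -65.9
adapt [545.   42.6  26. ] rel knob x,y -92.0 -90.9
top [533.9 115.9 100. ] -21.5 -68.2
mid l [552.8 133.6  75. ] -1.0 -84.1
mid r [513.3 134.5  75. ] -6.4 -44.9
```

The zoomed wrist view shows the knob at zoom (417,183), the tab base at (440,307) and the rear stop at (722,300). The knob is at about (470,148,103). The tab is about 9 mm ahead of the knob and 70 mm across from it. Next I'll lower the shut fingers behind the knob.

```bash
python3 -m creep '[{"rx":0,"ry":0,"rz":0,"tx":0,"ty":0.05,"tz":0.001,"fingers":0},{"rx":0,"ry":0,"rz":0,"tx":0,"ty":0.09,"tz":0.001,"fingers":0},{"rx":0,"ry":0,"rz":0,"tx":0,"ty":0.117,"tz":0.001,"fingers":0},{"rx":0,"ry":0,"rz":0,"tx":-0.01,"ty":0.117,"tz":0.001,"fingers":0},{"rx":0,"ry":0,"rz":0,"tx":-0.02,"ty":0.117,"tz":0.001,"fingers":0},{"rx":0,"ry":0,"rz":0,"tx":-0.02,"ty":0.117,"tz":0.001,"fingers":0}]'
python3 - <<'E'
from h import *
s=cap('side','side3');print(red(s))
cv2.imwrite('pics/side3_z.png',cv2.resize(cv2.cvtColor(s['frame'],4)[110:260,200:360],None,fx=4,fy=4,interpolation=2))
w=cap('wrist','wrist3')
E
```

```text
time_s: 2.1
position: [475.3, 186.8, 108.5]
eef_rot: [0.539, 0.459, -0.457, -0.538]
force: [0.9, -0.2, 0.2]
grip_width: -0.1
[(np.int32(27), array([246.        ,  76.88888889])), (np.int32(9), array([365., 103.]))]
```

View pics/side3_z.png

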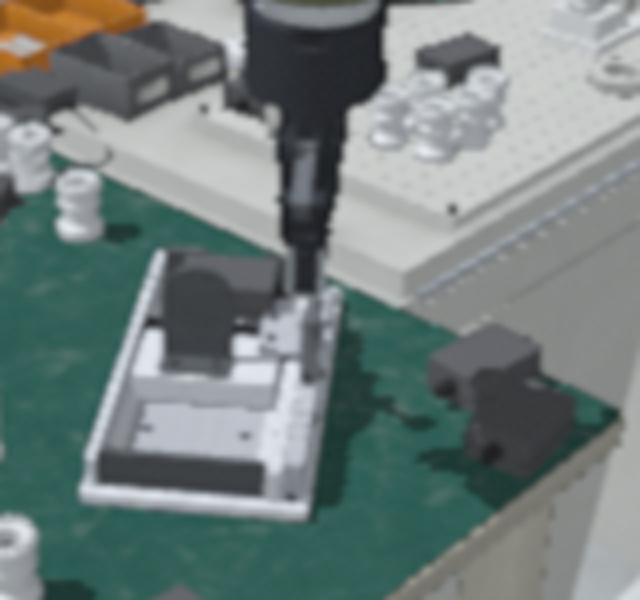

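View pics/wrist3.png

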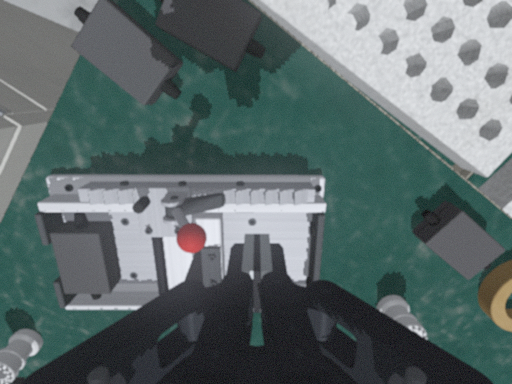

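The wrist view shows the knob at (192,239) level with the shut fingertips at (256,240), which stand behind it. I'll push forward along -x.

```bash
python3 -m creep '[{"rx":0,"ry":0,"rz":0,"tx":-0.009,"ty":0,"tz":0,"fingers":0},{"rx":0,"ry":0,"rz":0,"tx":-0.018,"ty":0,"tz":0,"fingers":0},{"rx":0,"ry":0,"rz":0,"tx":-0.026,"ty":0,"tz":0,"fingers":0},{"rx":0,"ry":0,"rz":0,"tx":-0.034,"ty":0,"tz":0,"fingers":0},{"rx":0,"ry":0,"rz":0,"tx":-0.042,"ty":0,"tz":0,"fingers":0},{"rx":0,"ry":0,"rz":0,"tx":-0.05,"ty":0,"tz":0,"fingers":0},{"rx":0,"ry":0,"rz":0,"tx":-0.058,"ty":0,"tz":0,"fingers":0},{"rx":0,"ry":0,"rz":0,"tx":-0.066,"ty":0,"tz":0,"fingers":0},{"rx":0,"ry":0,"rz":0,"tx":-0.07,"ty":0,"tz":0,"fingers":0},{"rx":0,"ry":0,"rz":0,"tx":-0.07,"ty":0,"tz":0,"fingers":0}]'
python3 - <<'E'
from h import *
s=cap('side','side4');print(red(s))
cv2.imwrite('pics/side4_z.png',cv2.resize(cv2.cvtColor(s['frame'],4)[110:260,200:360],None,fx=4,fy=4,interpolation=2))
w=cap('wrist','wrist4')
E
```

```text
time_s: 3.45
position: [463.6, 118.0, 107.1]
eef_rot: [-0.539, -0.458, 0.458, 0.539]
force: [-0.7, 0.1, 0.1]
grip_width: 0.3
[(np.int32(27), array([246.        ,  76.88888889])), (np.int32(9), array([365., 103.])), (np.int32(35), array([276.4       , 179.05714286]))]
```

View pics/side4_z.png

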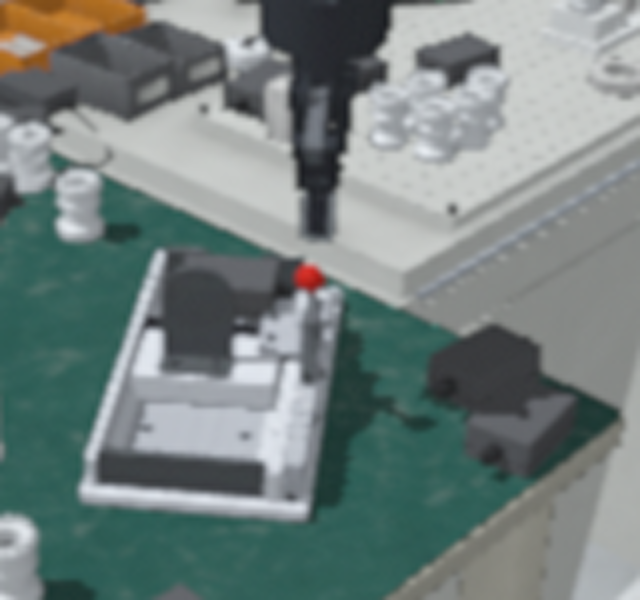

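View pics/wrist4.png

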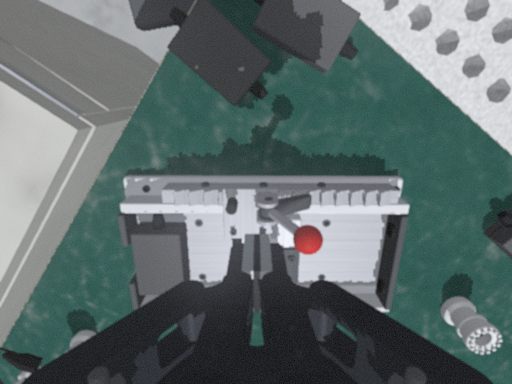

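The knob hasn't moved: it is still at (276,179) in the side image, so the fingers passed it by. I'll work out where the fingertips really are.

Run:
```python
from h import *
s=load('side4');w=load('wrist4')
p=arm.observe()['position'];print(p)
for d in [-20,0,10,17,30]: print(d,((proj(s,p-[0,0,d])-[200,110])*4).round(0),proj(w,p-[0,0,d]).round(0))
u,v=308.5,239.5
print(tri([(w,u,v),(s,276.6,179.2)]),tri([(w,u,v),(load('top0'),264.2,202.7)]),tri([(w,u,v),(load('wrist3'),191.5,239)]),tri([(w,u,v),(load('wrist3'),191.5,239),(load('wrist2'),195.1,181.8)]))
cv2.imwrite('pics/w4z.png',cv2.resize(cv2.cvtColor(w['frame'],4)[160:310,180:380],None,fx=4,fy=4,interpolation=2))
```

```text
[463.62338192 118.35606071 107.10866573]
-20 [[314. 217.]] [[256. 261.]]
0 [[313. 247.]] [[256. 242.]]
10 [[313. 261.]] [[256. 234.]]
17 [[313. 271.]] [[256. 229.]]
30 [[312. 289.]] [[256. 220.]]
[469.55043099 149.06386151 103.53930994] [468.86851945 148.47344442 104.24368725] [469.04049842 149.08559825 104.23874347] [469.70276364 148.68557228 103.77194832]
```

View pics/w4z.png

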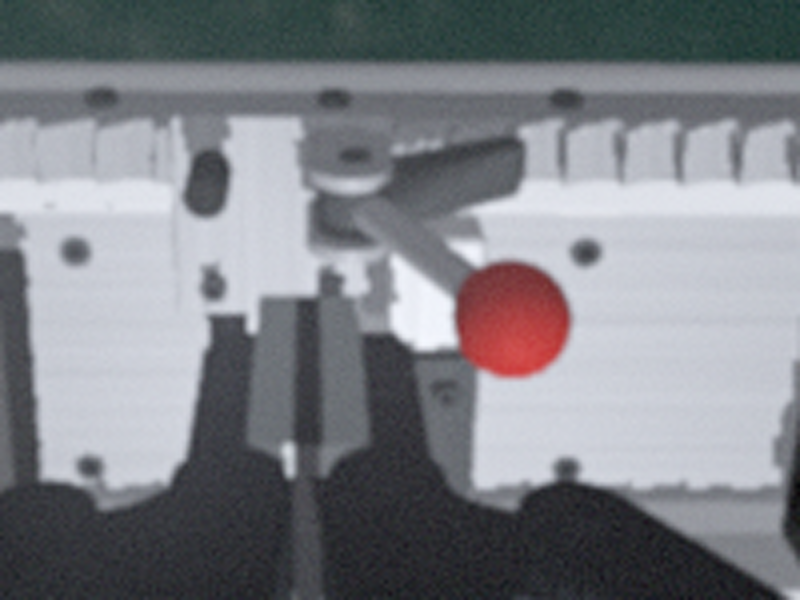

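Run:
```python
from h import *
s=load('side4');w=load('wrist4')
p=arm.observe()['position'];ex=np.array([.160,.987,0]);ey=np.array([-.987,.16,0])
T=tri([(w,257,234.3),(s,279,169.8)]);d=T-p;print(T,d@ex,d@ey,d[2])
for sd in (-11,11):
  for dd in (-10,0,10,17): print(sd,dd,proj(w,p+ey*sd-[0,0,dd]).round(1))
for n,sn in(('side2',(150,60,3)),('side3',(200,110,4))):
  pass
pp=np.array([478.3,207.5,224]);print((proj(load('side2'),[pp-[0,0,q] for q in(-10,0,17)])-[150,60])*3)
```

```text
[459.91084774 118.91647956 110.69872976] -0.04087206909059726 3.75393824991359 3.590064031426067
-11 -10 [[256.1 267.9]]
-11 0 [[256.1 258.1]]
-11 10 [[256.1 249.3]]
-11 17 [[256.1 243.7]]
11 -10 [[256.1 233.1]]
11 0 [[256.1 224.9]]
11 10 [[256.1 217.5]]
11 17 [[256.2 212.8]]
[[378.97492354 238.19606087]
 [378.57285523 251.22146424]
 [377.89982967 273.02479724]]
```

View pics/side4.png

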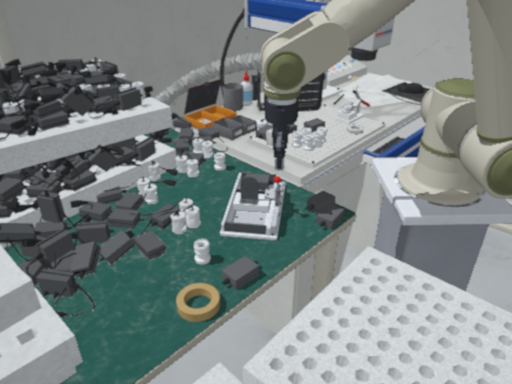

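Triangulation puts the real tips about level with the TCP or a little above it, not 17 mm ahead. That explains why they swept over the ball. I'll go up, back, and down about 18 mm lower than before, then check.

```bash
python3 -m creep '[{"rx":0,"ry":0,"rz":0,"tx":0,"ty":-0.03,"tz":0,"fingers":0},{"rx":0,"ry":0,"rz":0,"tx":0.035,"ty":-0.03,"tz":0,"fingers":0},{"rx":0,"ry":0,"rz":0,"tx":0.075,"ty":-0.03,"tz":0,"fingers":0},{"rx":0,"ry":0,"rz":0,"tx":0.075,"ty":-0.01,"tz":0,"fingers":0},{"rx":0,"ry":0,"rz":0,"tx":0.075,"ty":0.018,"tz":0,"fingers":0},{"rx":0,"ry":0,"rz":0,"tx":0.075,"ty":0.018,"tz":0,"fingers":0}]'
python3 - <<'E'
from h import *
s=cap('side','side5');print(red(s))
cv2.imwrite('pics/side5_z.png',cv2.resize(cv2.cvtColor(s['frame'],4)[130:230,220:340],None,fx=6,fy=6,interpolation=2))
p=arm.observe()['position']
print(p,[((proj(s,p-[0,0,d])-[220,130])*6).round(0) for d in (-10,0,17)],red(cap('top','top5')))
E
```

```text
time_s: 4.3
position: [474.5, 192.4, 87.7]
eef_rot: [-0.538, -0.457, 0.46, 0.539]
force: [-0.7, 1.0, 0.3]
grip_width: 0.1
[(np.int32(27), array([246.07407407,  76.74074074])), (np.int32(9), array([365., 103.]))]
[475.40378157 192.41609594  89.09492556] [array([[333., 363.]]), array([[332., 385.]]), array([[331., 423.]])] []
```

View pics/side5_z.png

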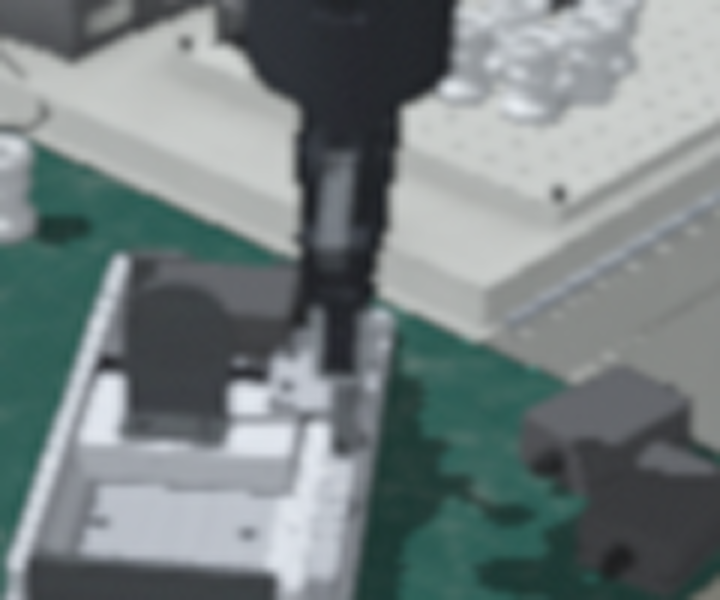

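The tip shows at zoom (338,375), which is z of about 93. That is below the ball's centre and above the cheeks. I'll push again.

```bash
python3 -m creep '[{"rx":0,"ry":0,"rz":0,"tx":-0.012,"ty":0,"tz":0,"fingers":0},{"rx":0,"ry":0,"rz":0,"tx":-0.021,"ty":0,"tz":0,"fingers":0},{"rx":0,"ry":0,"rz":0,"tx":-0.028,"ty":0,"tz":0,"fingers":0},{"rx":0,"ry":0,"rz":0,"tx":-0.035,"ty":0,"tz":0,"fingers":0},{"rx":0,"ry":0,"rz":0,"tx":-0.042,"ty":0,"tz":0,"fingers":0},{"rx":0,"ry":0,"rz":0,"tx":-0.05,"ty":0,"tz":0,"fingers":0},{"rx":0,"ry":0,"rz":0,"tx":-0.058,"ty":0,"tz":0,"fingers":0},{"rx":0,"ry":0,"rz":0,"tx":-0.066,"ty":0,"tz":0,"fingers":0},{"rx":0,"ry":0,"rz":0,"tx":-0.073,"ty":0,"tz":0,"fingers":0},{"rx":0,"ry":0,"rz":0,"tx":-0.073,"ty":0,"tz":0,"fingers":0}]'
python3 - <<'E'
from h import *
s=cap('side','side6');print(red(s))
cv2.imwrite('pics/side6_z.png',cv2.resize(cv2.cvtColor(s['frame'],4)[110:260,200:360],None,fx=4,fy=4,interpolation=2))
w=cap('wrist','wrist6')
E
```

```text
time_s: 5.65
position: [464.2, 119.7, 89.7]
eef_rot: [0.539, 0.459, -0.458, -0.538]
force: [0.8, 1.2, 1.4]
grip_width: 0.1
[(np.int32(27), array([246.        ,  76.88888889])), (np.int32(9), array([365., 103.]))]
```

View pics/side6_z.png

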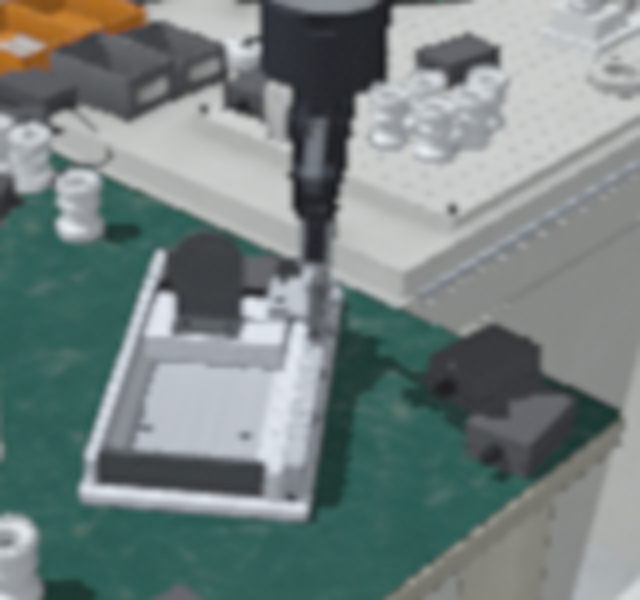

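View pics/wrist6.png

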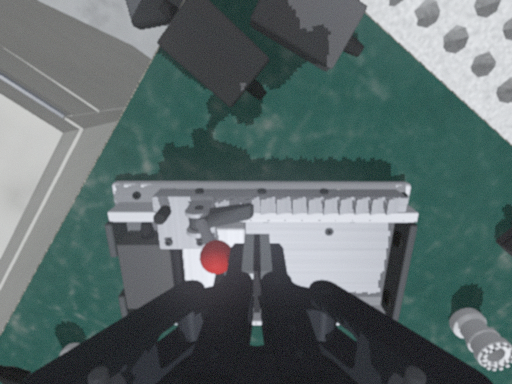

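The pusher slid forward instead of the pawl flipping: the tab has moved towards the adapter in the side view. I'm stopping to find out what the finger touched.

Run:
```python
from h import *
w=load('wrist6')
cv2.imwrite('pics/w6z.png',cv2.resize(cv2.cvtColor(w['frame'],4)[160:310,100:300],None,fx=4,fy=4,interpolation=2))
o=arm.observe();print(o['force'],o['position'],o['time_s'])
a=w['frame'].astype(int);m=(a[...,0]>90)&(a[...,0]>2*a[...,1]);ys,xs=np.nonzero(m);print(xs.mean(),ys.mean(),len(xs),xs.min(),xs.max(),ys.min(),ys.max())
w4=load('wrist4');a=w4['frame'].astype(int);m=(a[...,0]>90)&(a[...,0]>2*a[...,1]);ys,xs=np.nonzero(m);print(xs.mean(),ys.mean(),len(xs),xs.min(),xs.max(),ys.min(),ys.max())
for z in (99,103,108): print(z,atz(w,216,257,z))
```

```text
[1.24607367 0.66891244 1.28849348] [464.09168775 119.96841337  89.32976034] 5.75
214.9544468546638 261.8177874186551 461 202 227 250 274
307.75395430579965 240.12829525483303 569 295 321 227 253
99 [464.67394427  97.15748667  99.        ]
103 [462.26758491  98.19898819 103.        ]
108 [459.2596357  99.5008651 108.       ]
```

View pics/w6z.png

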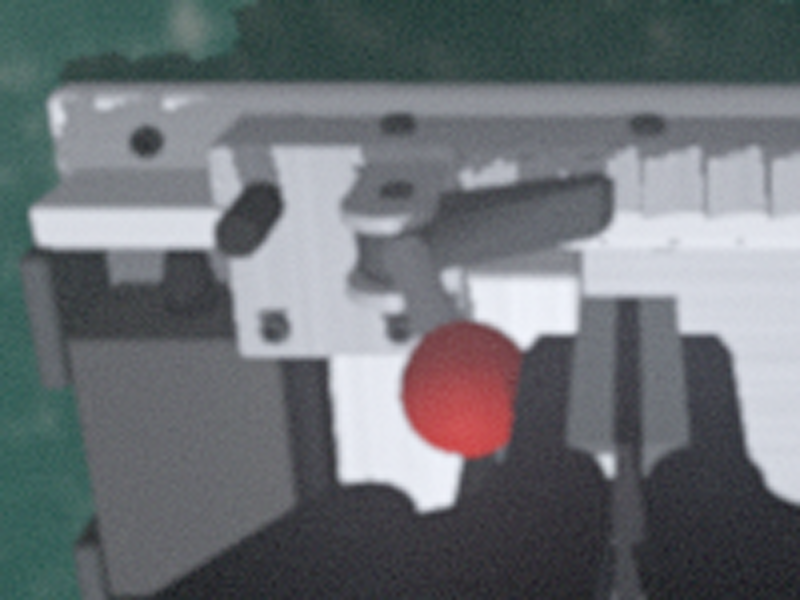

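The dark finger body is pressing on the ball at zoom (520,390), and friction there kept the ball from rising. The pusher front is now about 10 mm from the adapter, so I won't push forward any more. I'll grip the ball across the magazine instead, with the jaws along y, and carry it round the arc. First I'll retreat, rise and turn 90°.

```bash
python3 - <<'E'
from h import *
o=arm.observe();print(o['q'].round(3))
t=load('top0');
E
python3 -m creep '[{"rx":0,"ry":0,"rz":0,"tx":0.02,"ty":0,"tz":0,"fingers":0},{"rx":0,"ry":0,"rz":0,"tx":0.03,"ty":-0.05,"tz":0,"fingers":0},{"rx":0,"ry":0,"rz":0,"tx":0.03,"ty":-0.1,"tz":0,"fingers":0.5},{"rx":0,"ry":0,"rz":0,"tx":0.03,"ty":-0.1,"tz":0,"fingers":0.5}]'
python3 - <<'E'
from h import *
s=cap('side','side7');w=cap('wrist','wrist7');print(red(s))
a=w['frame'].astype(int);m=(a[...,0]>90)&(a[...,0]>2*a[...,1]);ys,xs=np.nonzero(m);u,v=xs.mean(),ys.mean();print(u,v,len(xs))
r=[x[1] for x in red(s) if 150<x[1][1]<230]
if r: print(tri([(w,u,v),(s,r[0][0]+.3,r[0][1]+.1)]))
cv2.imwrite('pics/side7_z.png',cv2.resize(cv2.cvtColor(s['frame'],4)[110:260,200:360],None,fx=4,fy=4,interpolation=2))
E
```

```text
[ 0.008  0.373  1.802 -0.     0.965 -1.402]
time_s: 6.25
position: [470.1, 150.0, 192.1]
eef_rot: [0.54, 0.46, -0.457, -0.537]
force: [-1.1, 0.7, -0.9]
grip_width: 35.7
[(np.int32(27), array([246.        ,  76.88888889])), (np.int32(9), array([365., 103.])), (np.int32(19), array([279.05263158, 170.36842105]))]
201.86315789473684 193.1263157894737 190
[461.36627019 103.53839145 102.92854409]
```

View pics/side7_z.png

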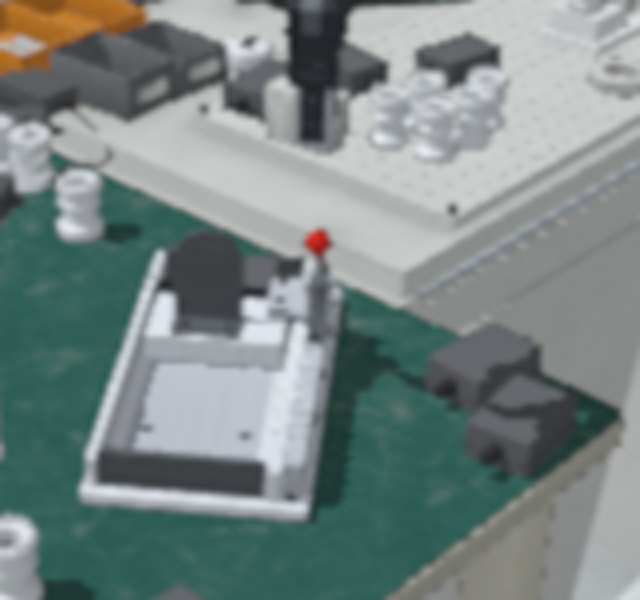

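View pics/wrist7.png

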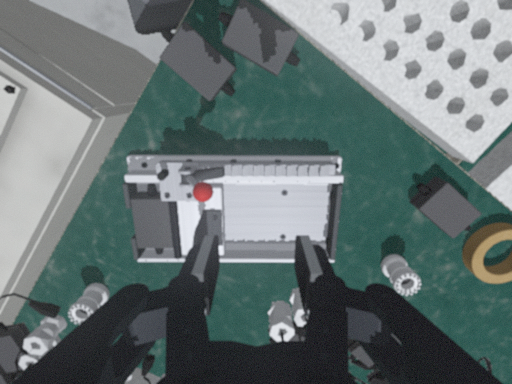

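The knob is now at about (461,103.5,103) and is visible in both views. I'll turn 90° above it.

```bash
python3 -m creep '[{"rx":0,"ry":10,"rz":0,"tx":-0.01,"ty":0,"tz":0.001,"fingers":0.5},{"rx":0,"ry":20,"rz":0,"tx":-0.03,"ty":0,"tz":0.001,"fingers":0.5},{"rx":0,"ry":30,"rz":0,"tx":-0.047,"ty":0,"tz":0.001,"fingers":0.5},{"rx":0,"ry":40,"rz":0,"tx":-0.047,"ty":0,"tz":0.001,"fingers":0.5},{"rx":0,"ry":50,"rz":0,"tx":-0.047,"ty":0,"tz":0.001,"fingers":0.5},{"rx":0,"ry":60,"rz":0,"tx":-0.047,"ty":0,"tz":0.001,"fingers":0.5},{"rx":0,"ry":70,"rz":0,"tx":-0.047,"ty":0,"tz":0.001,"fingers":0.5},{"rx":0,"ry":80,"rz":0,"tx":-0.047,"ty":0,"tz":0.001,"fingers":0.5},{"rx":0,"ry":90,"rz":0,"tx":-0.047,"ty":0,"tz":0.001,"fingers":0.5},{"rx":0,"ry":90,"rz":0,"tx":-0.047,"ty":0,"tz":0.001,"fingers":0.5},{"rx":0,"ry":90,"rz":0,"tx":-0.047,"ty":0.03,"tz":0.001,"fingers":0.5},{"rx":0,"ry":90,"rz":0,"tx":-0.047,"ty":0.03,"tz":0.001,"fingers":0.5}]'
python3 - <<'E'
from h import *
s=cap('side','side8');w=cap('wrist','wrist8')
o=arm.observe();p=o['position'];print(p,R.from_quat(o['eef_rot']).as_matrix().round(3),o['grip_width'],red(s))
a=w['frame'].astype(int);m=(a[...,0]>90)&(a[...,0]>2*a[...,1]);ys,xs=np.nonzero(m);u,v=xs.mean(),ys.mean();print(u,v,len(xs))
w7=load('wrist7')
print(tri([(w,u,v),(w7,201.9,193.1)]),tri([(w,u,v),(w7,201.9,193.1),(s,279.2,170.5)]))
cv2.imwrite('pics/w8z.png',cv2.resize(cv2.cvtColor(w['frame'],4)[100:384,100:410],None,fx=2.1,fy=2.1,interpolation=2))
print([proj(w,p-[0,0,d]).round(0) for d in (-20,-10,0,10,20)])
cv2.imwrite('pics/side8_z.png',cv2.resize(cv2.cvtColor(s['frame'],4)[110:260,200:360],None,fx=4,fy=4,interpolation=2))
E
```

```text
time_s: 7.85
position: [458.9, 103.5, 157.1]
eef_rot: [0.705, -0.057, 0.054, -0.705]
force: [0.2, -0.4, 0.7]
grip_width: 42.8
[460.30274565 103.54373173 159.38425525] [[ 0.987 -0.     0.158]
 [-0.158 -0.     0.987]
 [-0.    -1.    -0.   ]] 42.60920134367086 [(np.int32(26), array([246.        ,  76.76923077])), (np.int32(9), array([365., 103.])), (np.int32(19), array([279.05263158, 170.36842105]))]
260.01453488372096 204.9127906976744 344
[462.02567397 103.9186872  105.0116846 ] [461.64891131 103.40700083 102.66740976]
[array([[258., 262.]]), array([[258., 251.]]), array([[258., 242.]]), array([[258., 234.]]), array([[258., 227.]])]
```

View pics/side8_z.png

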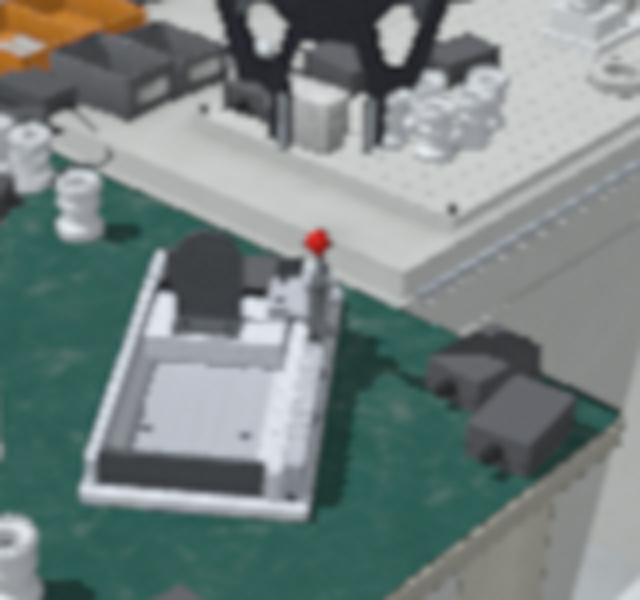

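View pics/w8z.png

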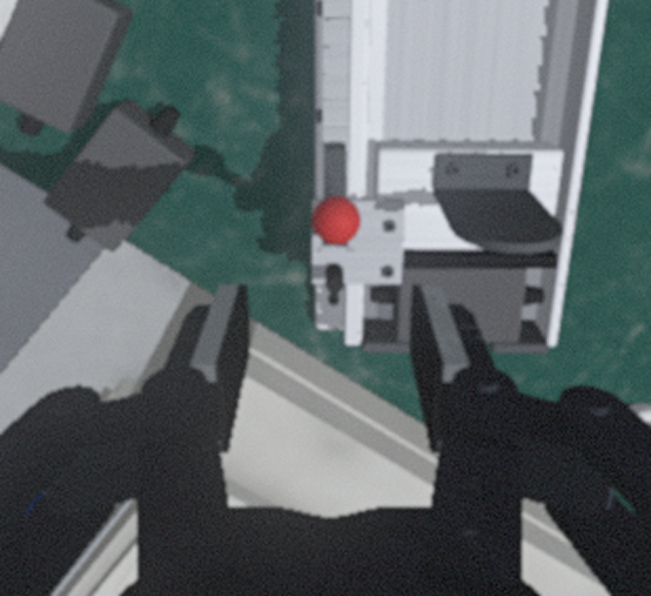

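Side view: the open tips straddle the knob line at zoom (283,150) and (370,152), with the ball at (317,242). I'll compute the tip height and check the adapter.

Run:
```python
from h import *
s=load('side8');w=load('wrist8');p=np.array([460.3,103.5,158.5])
tx=np.array([.987,-.158,0])
for h in (-25,25):
  for d in (-15,-10,-5,0,10,17): print(h,d,((proj(s,p+tx*h-[0,0,d])-[200,110])*4).round(0), ((proj(w,p+tx*h-[0,0,d])-[100,100])*2.1).round(0))
# adapter near edge top: compare with initial
w2=load('wrist2');
print(atz(w2,80+225/3.6,130+355/3.6,26),atz(w2,80+208/3.6,130+205/3.6,26))
w7=load('wrist7');cv2.imwrite('pics/w7z.png',cv2.resize(cv2.cvtColor(w7['frame'],4)[140:280,110:260],None,fx=4.2,fy=4.2,interpolation=2))
```

```text
-25 -15 [[363. 139.]] [[235. 326.]]
-25 -10 [[362. 147.]] [[238. 316.]]
-25 -5 [[362. 154.]] [[240. 306.]]
-25 0 [[362. 162.]] [[243. 297.]]
-25 10 [[361. 177.]] [[247. 280.]]
-25 17 [[360. 187.]] [[250. 269.]]
25 -15 [[279. 134.]] [[430. 327.]]
25 -10 [[279. 141.]] [[427. 316.]]
25 -5 [[278. 149.]] [[425. 307.]]
25 0 [[278. 157.]] [[422. 297.]]
25 10 [[278. 172.]] [[417. 280.]]
25 17 [[278. 182.]] [[414. 269.]]
[545.0262938   42.63392205  26.        ] [487.25722331  53.52280742  26.        ]
```

View pics/w7z.png

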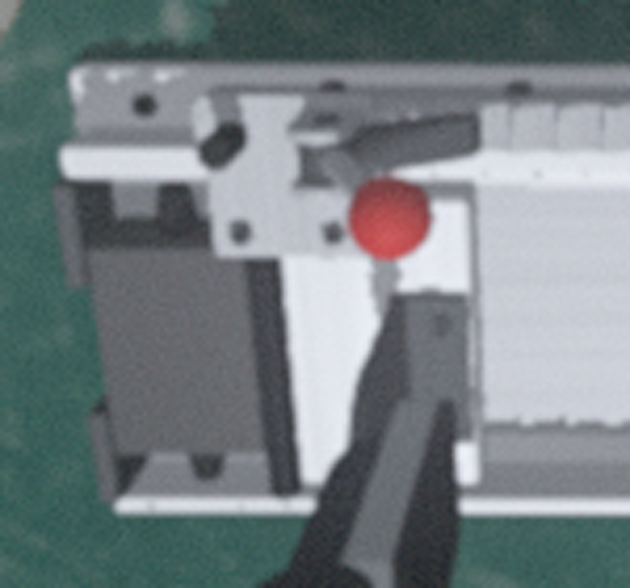

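The tips are about 7 mm above the TCP at this opening. The pusher front is now next to the adapter. I'll go down 71 mm round the ball and grip lightly.

```bash
python3 -m creep '[{"rx":0,"ry":0,"rz":0,"tx":0.0015,"ty":0.04,"tz":0,"fingers":0.5},{"rx":0,"ry":0,"rz":0,"tx":0.0015,"ty":0.062,"tz":0,"fingers":0.5},{"rx":0,"ry":0,"rz":0,"tx":0.0015,"ty":0.071,"tz":0,"fingers":0.5},{"rx":0,"ry":0,"rz":0,"tx":0.0015,"ty":0.071,"tz":0,"fingers":0.3},{"rx":0,"ry":0,"rz":0,"tx":0.0015,"ty":0.071,"tz":0,"fingers":0.15},{"rx":0,"ry":0,"rz":0,"tx":0.0015,"ty":0.071,"tz":0,"fingers":0.1},{"rx":0,"ry":0,"rz":0,"tx":0.0015,"ty":0.071,"tz":0,"fingers":0.1},{"rx":0,"ry":0,"rz":0,"tx":0.0015,"ty":0.071,"tz":0,"fingers":0.1}]' 20
python3 - <<'E'
from h import *
s=cap('side','side9');w=cap('wrist','wrist9')
o=arm.observe();print(o['position'],o['force'],o['grip_width'],red(s))
cv2.imwrite('pics/w9z.png',cv2.resize(cv2.cvtColor(w['frame'],4)[150:384,150:370],None,fx=2.5,fy=2.5,interpolation=2))
cv2.imwrite('pics/side9_z.png',cv2.resize(cv2.cvtColor(s['frame'],4)[110:210,220:340],None,fx=6,fy=6,interpolation=2))
E
```

```text
time_s: 8.95
position: [462.2, 103.5, 89.0]
eef_rot: [-0.705, 0.056, -0.057, 0.705]
force: [-1.2, 1.6, 6.2]
grip_width: 16.2
[462.21156929 103.48701978  89.0113439 ] [-1.67018575  2.29326296  5.82144987] 15.790468510104079 [(np.int32(26), array([246.        ,  76.76923077])), (np.int32(9), array([365., 103.])), (np.int32(23), array([279.04347826, 170.60869565]))]
```

View pics/side9_z.png

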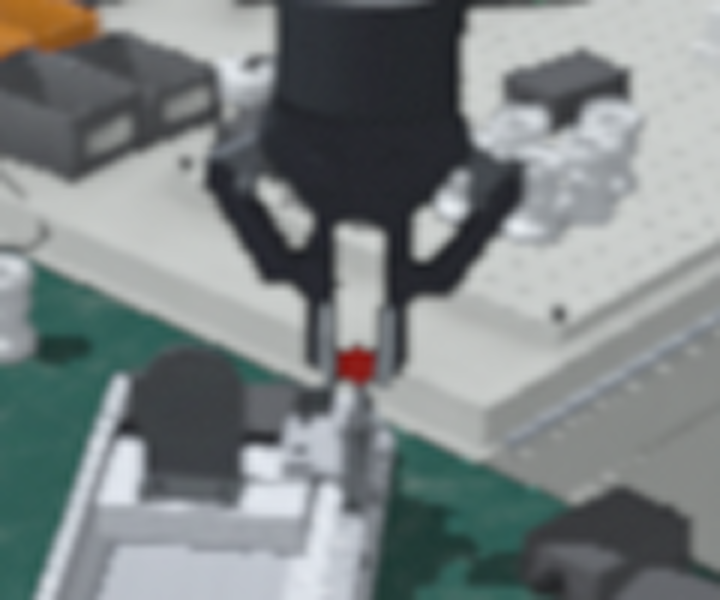

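View pics/w9z.png

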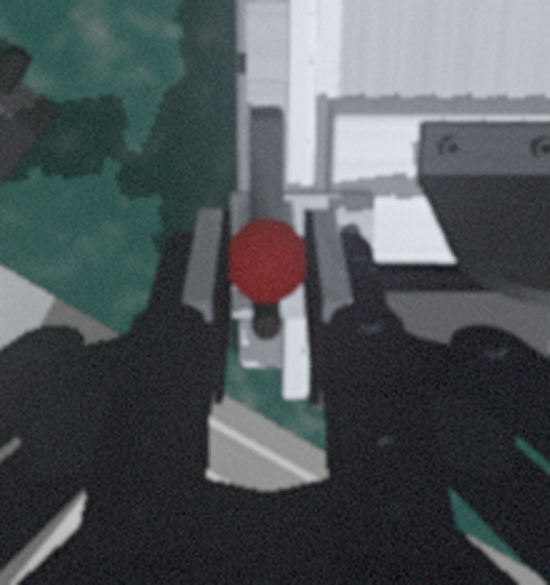

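The ball is between the pads but near the tips, with +6 N on the tool (side zoom (355,365), tips at y of about 380). I'll re-grip 6 mm lower.

```bash
python3 -m creep '[{"rx":0,"ry":0,"rz":0,"tx":0,"ty":0,"tz":0,"fingers":0.35},{"rx":0,"ry":0,"rz":0,"tx":0,"ty":0.007,"tz":0,"fingers":0.35},{"rx":0,"ry":0,"rz":0,"tx":0,"ty":0.007,"tz":0,"fingers":0.35},{"rx":0,"ry":0,"rz":0,"tx":0,"ty":0.007,"tz":0,"fingers":0.15},{"rx":0,"ry":0,"rz":0,"tx":0,"ty":0.007,"tz":0,"fingers":0.1},{"rx":0,"ry":0,"rz":0,"tx":0,"ty":0.007,"tz":0,"fingers":0.1},{"rx":0,"ry":0,"rz":0,"tx":0,"ty":0.007,"tz":0,"fingers":0.1}]' 20
python3 - <<'E'
from h import *
s=cap('side','side10')
o=arm.observe();print(o['position'],o['force'],o['grip_width'],red(s))
cv2.imwrite('pics/side10_z.png',cv2.resize(cv2.cvtColor(s['frame'],4)[110:210,220:340],None,fx=6,fy=6,interpolation=2))
E
```

```text
time_s: 9.93
position: [461.9, 103.2, 81.1]
eef_rot: [0.705, -0.056, 0.057, -0.705]
force: [2.0, -1.6, -2.4]
grip_width: 16.6
[461.88482025 103.24151374  81.09419925] [ 2.53684717 -1.55066043 -2.93256156] 15.909119307167385 [(np.int32(27), array([246.07407407,  76.74074074])), (np.int32(9), array([365., 103.])), (np.int32(23), array([279.13043478, 170.13043478]))]
```

View pics/side10_z.png

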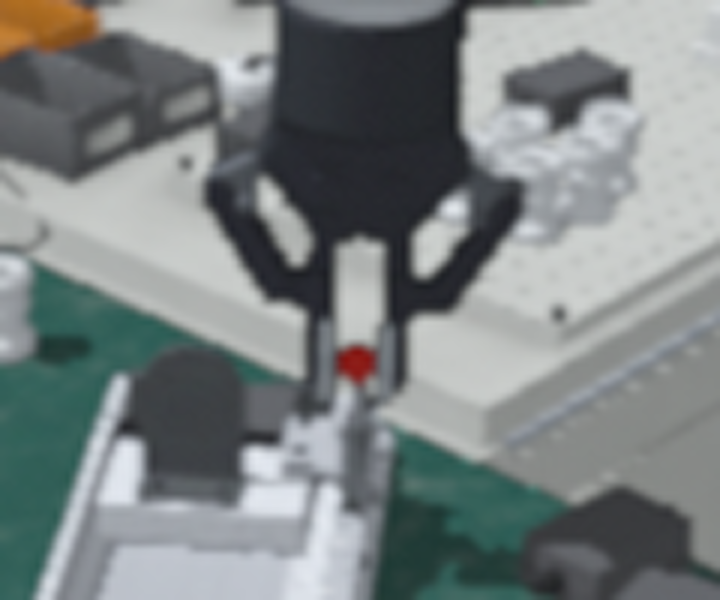

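The grip is good: the ball is at zoom (356,363) inside the pads. I'll carry it up and over the pin on the 50 mm arc.

```bash
python3 -m creep '[{"rx":0,"ry":0,"rz":0,"tx":0,"ty":-0.002,"tz":-0.0045,"fingers":0.1},{"rx":0,"ry":0,"rz":0,"tx":0,"ty":-0.0035,"tz":-0.009,"fingers":0.1},{"rx":0,"ry":0,"rz":0,"tx":0,"ty":-0.0045,"tz":-0.014,"fingers":0.1},{"rx":0,"ry":0,"rz":0,"tx":0,"ty":-0.005,"tz":-0.0193,"fingers":0.1},{"rx":0,"ry":0,"rz":0,"tx":0,"ty":-0.005,"tz":-0.0245,"fingers":0.1},{"rx":0,"ry":0,"rz":0,"tx":0,"ty":-0.0045,"tz":-0.0297,"fingers":0.1},{"rx":0,"ry":0,"rz":0,"tx":0,"ty":-0.0018,"tz":-0.0398,"fingers":0.1},{"rx":0,"ry":0,"rz":0,"tx":0,"ty":0.003,"tz":-0.0491,"fingers":0.1},{"rx":0,"ry":0,"rz":0,"tx":0,"ty":0.0095,"tz":-0.0573,"fingers":0.1},{"rx":0,"ry":0,"rz":0,"tx":0,"ty":0.0095,"tz":-0.0573,"fingers":0.1}]' 20
python3 - <<'E'
from h import *
s=cap('side','side11');w=cap('wrist','wrist11')
o=arm.observe();print(o['position'],o['force'],o['grip_width'],red(s))
cv2.imwrite('pics/side11_z.png',cv2.resize(cv2.cvtColor(s['frame'],4)[110:210,220:340],None,fx=6,fy=6,interpolation=2))
E
```

```text
time_s: 11.22
position: [452.4, 46.0, 71.2]
eef_rot: [0.705, -0.057, 0.057, -0.705]
force: [2.0, -2.4, 3.8]
grip_width: 15.7
[452.5724436   46.56097831  71.60344626] [-0.14714572 -3.31945797  4.81645739] 16.25123823353832 [(np.int32(28), array([246.07142857,  76.85714286])), (np.int32(9), array([365., 103.])), (np.int32(20), array([280.75, 162.15]))]
```

View pics/side11_z.png

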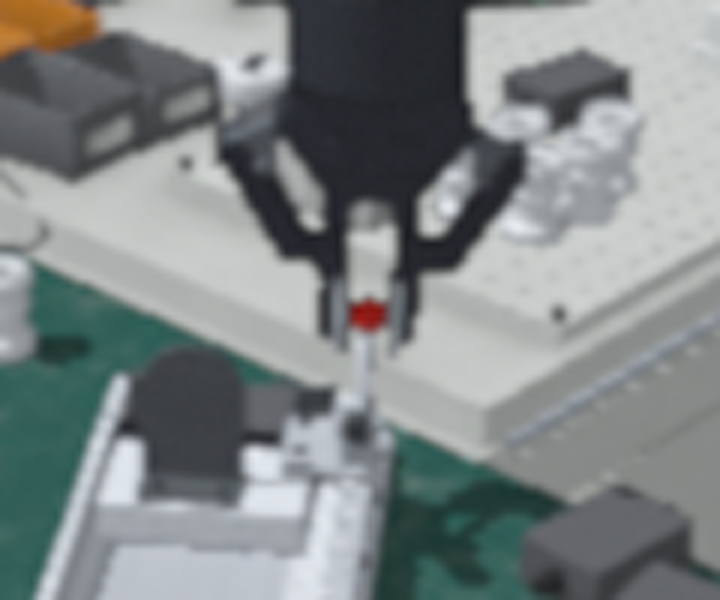

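View pics/wrist11.png

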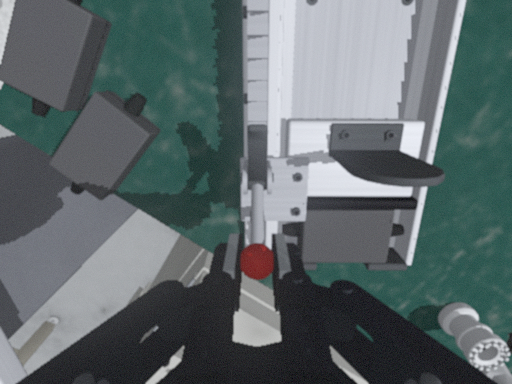

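The handle is now over to the -x side, with the knob at wrist (257,261) ahead of the pin. I'll release, rise, and look.

```bash
python3 -m creep '[{"rx":0,"ry":0,"rz":0,"tx":0,"ty":0,"tz":0,"fingers":0.4},{"rx":0,"ry":0,"rz":0,"tx":0,"ty":0,"tz":0,"fingers":0.4},{"rx":0,"ry":0,"rz":0,"tx":0,"ty":0,"tz":0,"fingers":0.4},{"rx":0,"ry":0,"rz":0,"tx":0,"ty":-0.04,"tz":0,"fingers":0.4},{"rx":0,"ry":0,"rz":0,"tx":0,"ty":-0.09,"tz":0,"fingers":0},{"rx":0,"ry":0,"rz":0,"tx":0,"ty":-0.09,"tz":0,"fingers":0}]' 20
python3 - <<'E'
from h import *
s=cap('side','side12');w=cap('wrist','wrist12')
o=arm.observe();print(o['position'],o['force'],o['grip_width'],red(s))
a=w['frame'].astype(int);m=(a[...,0]>90)&(a[...,0]>2*a[...,1]);ys,xs=np.nonzero(m);u,v=xs.mean(),ys.mean();print(u,v,len(xs))
r=[x[1] for x in red(s) if 150<x[1][1]<230]
if r: print(tri([(w,u,v),(s,r[0][0]+.3,r[0][1]+.1)]))
cv2.imwrite('pics/side12_z.png',cv2.resize(cv2.cvtColor(s['frame'],4)[110:260,200:360],None,fx=4,fy=4,interpolation=2))
E
```

```text
time_s: 12.08
position: [454.0, 46.8, 164.5]
eef_rot: [0.705, -0.054, 0.059, -0.705]
force: [-0.3, -0.5, -0.8]
grip_width: 0.2
[452.23215065  46.92598027 161.1624577 ] [ 0.30720913 -0.18611426 -0.4405425 ] 0.34256422518395224 [(np.int32(26), array([246.        ,  76.76923077])), (np.int32(9), array([365., 103.]))]
255.869918699187 204.58130081300814 246
```

View pics/side12_z.png

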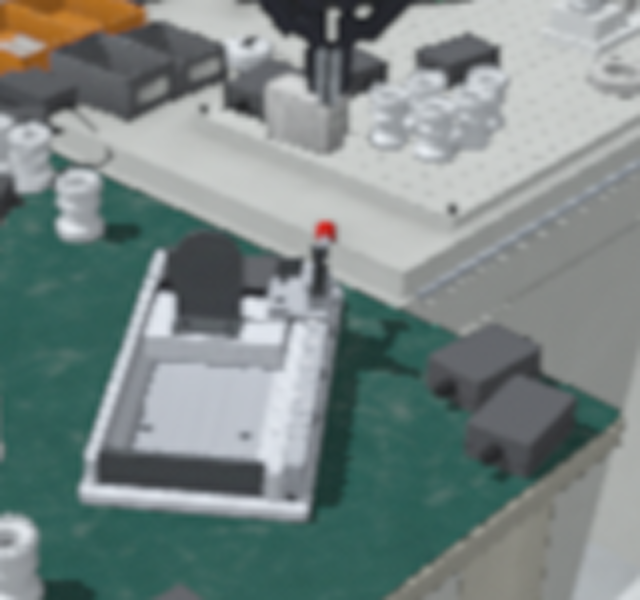

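View pics/wrist12.png

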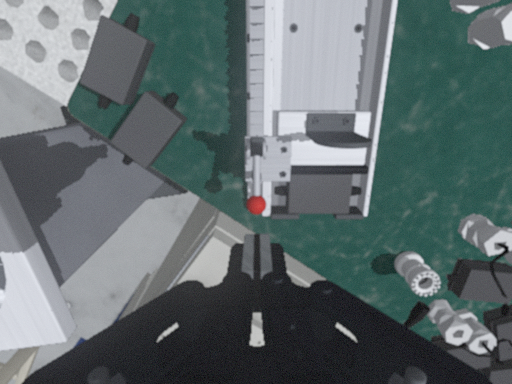

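The pawl lies over to the front (knob at side zoom (325,231), wrist (256,205)). I'll verify the knob and tab positions.

Run:
```python
from h import *
s=load('side12');w=load('wrist12')
print('knob',tri([(w,255.9,204.6),(s,281.3,167.8)]))
cv2.imwrite('pics/w12z.png',cv2.resize(cv2.cvtColor(w['frame'],4)[95:225,235:395],None,fx=4.6,fy=4.6,interpolation=2))
p=np.array([530.5,83.2,0])
ey=np.array([-.987,.16,0])
for q in (p+[0,0,100],p+[0,0,38],p+ey*23+[0,0,60],p-ey*23+[0,0,60]): print(((proj(w,q)-[235,95])*4.6).round(),((proj(s,q)-[200,110])*4).round())
```

```text
knob [449.18512662  33.13085223  71.10268774]
[[544. 212.]] [[202. 230.]]
[[448. 159.]] [[202. 315.]]
[[355. 175.]] [[238. 288.]]
[[599. 175.]] [[166. 283.]]
```

View pics/w12z.png

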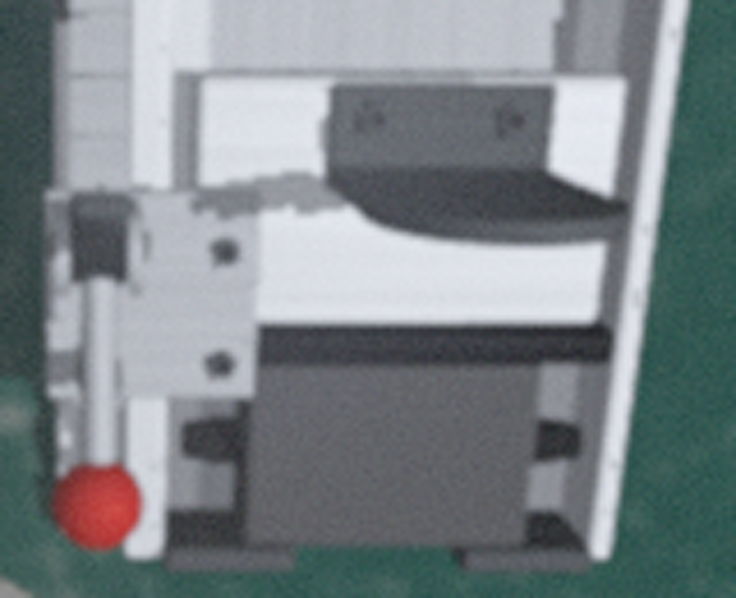

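The knob is at z = 71, so the pawl is fully flipped. The tab is where I expected it, within about 5 mm. I'll move the shut fingers in front of it and lower them.

```bash
python3 -m creep '[{"rx":0,"ry":0,"rz":0,"tx":0.04,"ty":0,"tz":0.008,"fingers":0},{"rx":0,"ry":0,"rz":0,"tx":0.071,"ty":0,"tz":0.014,"fingers":0},{"rx":0,"ry":0,"rz":0,"tx":0.071,"ty":0.03,"tz":0.014,"fingers":0},{"rx":0,"ry":0,"rz":0,"tx":0.071,"ty":0.07,"tz":0.014,"fingers":0},{"rx":0,"ry":0,"rz":0,"tx":0.071,"ty":0.107,"tz":0.014,"fingers":0},{"rx":0,"ry":0,"rz":0,"tx":0.071,"ty":0.107,"tz":0.014,"fingers":0}]' 30
python3 - <<'E'
from h import *
s=cap('side','side13');w=cap('wrist','wrist13')
o=arm.observe();print(o['position'],o['force'],o['grip_width'])
cv2.imwrite('pics/side13_z.png',cv2.resize(cv2.cvtColor(s['frame'],4)[110:260,200:360],None,fx=4,fy=4,interpolation=2))
E
```

```text
time_s: 12.92
position: [522.5, 49.5, 51.4]
eef_rot: [-0.705, 0.059, -0.054, 0.705]
force: [-0.2, 0.2, 0.7]
grip_width: -0.1
[524.9628415   49.28003714  54.87637489] [ 0.53668983 -0.01804755 -0.08512686] -0.17924201799683098
```

View pics/side13_z.png

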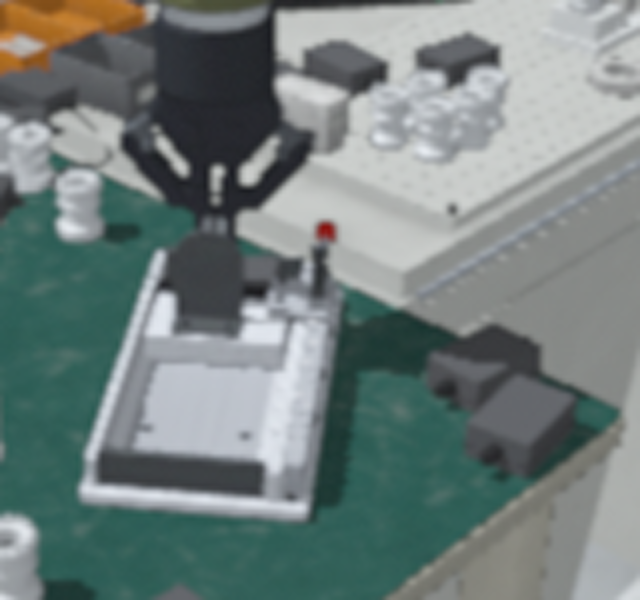

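View pics/wrist13.png

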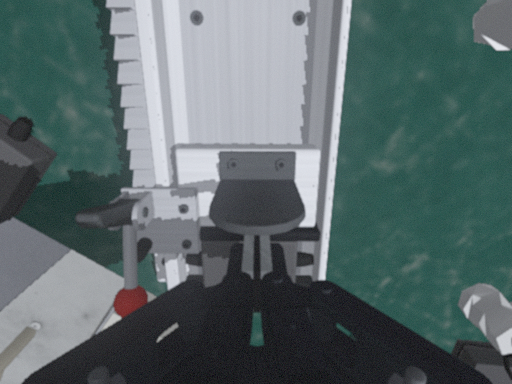

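Wrist view: the fingers stand centred in front of the tab, whose top is at (257,215), and the pawl is flipped with the knob at (130,302). I'll push along +x.

```bash
python3 -m creep '[{"rx":0,"ry":0,"rz":0,"tx":0,"ty":0,"tz":0.006,"fingers":0},{"rx":0,"ry":0,"rz":0,"tx":0,"ty":0,"tz":0.013,"fingers":0},{"rx":0,"ry":0,"rz":0,"tx":0,"ty":0,"tz":0.02,"fingers":0},{"rx":0,"ry":0,"rz":0,"tx":0,"ty":0,"tz":0.028,"fingers":0},{"rx":0,"ry":0,"rz":0,"tx":0,"ty":0,"tz":0.038,"fingers":0},{"rx":0,"ry":0,"rz":0,"tx":0,"ty":0,"tz":0.048,"fingers":0},{"rx":0,"ry":0,"rz":0,"tx":0,"ty":0,"tz":0.058,"fingers":0},{"rx":0,"ry":0,"rz":0,"tx":0,"ty":0,"tz":0.068,"fingers":0},{"rx":0,"ry":0,"rz":0,"tx":0,"ty":0,"tz":0.078,"fingers":0},{"rx":0,"ry":0,"rz":0,"tx":0,"ty":0,"tz":0.088,"fingers":0},{"rx":0,"ry":0,"rz":0,"tx":0,"ty":0,"tz":0.098,"fingers":0},{"rx":0,"ry":0,"rz":0,"tx":0,"ty":0,"tz":0.106,"fingers":0}]'
python3 - <<'E'
from h import *
s=cap('side','side14');w=cap('wrist','wrist14')
o=arm.observe();print(o['position'],o['force'],o['grip_width'])
cv2.imwrite('pics/side14_z.png',cv2.resize(cv2.cvtColor(s['frame'],4)[110:260,200:360],None,fx=4,fy=4,interpolation=2))
E
```

```text
time_s: 14.52
position: [541.8, 154.6, 54.5]
eef_rot: [0.705, -0.057, 0.056, -0.705]
force: [2.7, -4.4, 0.8]
grip_width: -0.3
[541.28748474 155.09536416  54.25467798] [-0.09799798 -0.24791439 -0.85215493] -0.1389150244112285
```

View pics/side14_z.png

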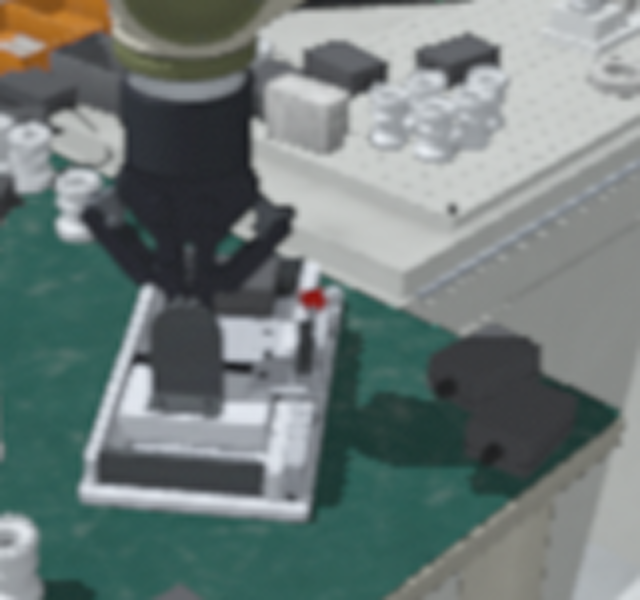

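View pics/wrist14.png

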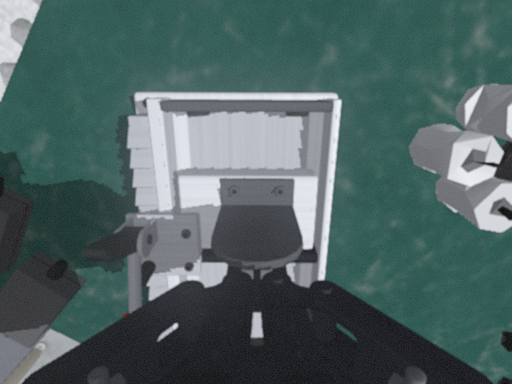

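The pusher is following well, with about 40–45 mm left to the stop (foot edge at v=176, stop at v≈110). I'll go on and slow down near the end.

```bash
python3 -m creep '[{"rx":0,"ry":0,"rz":0,"tx":0,"ty":0,"tz":0.008,"fingers":0},{"rx":0,"ry":0,"rz":0,"tx":0,"ty":0,"tz":0.016,"fingers":0},{"rx":0,"ry":0,"rz":0,"tx":0,"ty":0,"tz":0.023,"fingers":0},{"rx":0,"ry":0,"rz":0,"tx":0,"ty":0,"tz":0.029,"fingers":0},{"rx":0,"ry":0,"rz":0,"tx":0,"ty":0,"tz":0.033,"fingers":0},{"rx":0,"ry":0,"rz":0,"tx":0,"ty":0,"tz":0.033,"fingers":0}]'
python3 - <<'E'
from h import *
w=cap('wrist','wrist15')
o=arm.observe();print(o['position'],o['force'])
cv2.imwrite('pics/w15z.png',cv2.resize(cv2.cvtColor(w['frame'],4)[80:300,80:380],None,fx=2.5,fy=2.5,interpolation=2))
E
```

```text
time_s: 15.38
position: [547.6, 187.0, 54.9]
eef_rot: [-0.705, 0.056, -0.057, 0.705]
force: [-0.0, 0.5, 0.4]
grip_width: 0.3
[547.64862481 186.90773987  54.95487329] [ 0.1779149  -0.31915437 -0.36808661]
```

View pics/w15z.png

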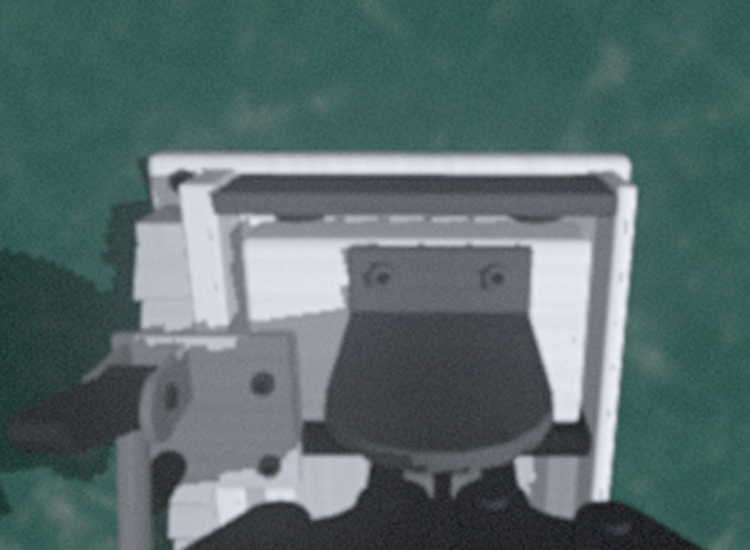

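There are about 8–10 mm left (zoom gap between v=213 and 238). I'll creep on.

```bash
python3 -m creep '[{"rx":0,"ry":0,"rz":0,"tx":0,"ty":0,"tz":0.002,"fingers":0},{"rx":0,"ry":0,"rz":0,"tx":0,"ty":0,"tz":0.004,"fingers":0},{"rx":0,"ry":0,"rz":0,"tx":0,"ty":0,"tz":0.006,"fingers":0},{"rx":0,"ry":0,"rz":0,"tx":0,"ty":0,"tz":0.008,"fingers":0}]'
python3 - <<'E'
from h import *
w=cap('wrist','wrist16')
o=arm.observe();print(o['position'],o['force'])
cv2.imwrite('pics/w16z.png',cv2.resize(cv2.cvtColor(w['frame'],4)[80:300,80:380],None,fx=2.5,fy=2.5,interpolation=2))
E
```

```text
time_s: 15.92
position: [548.3, 190.8, 55.0]
eef_rot: [0.707, -0.057, 0.056, -0.702]
force: [-6.4, -31.9, 10.1]
grip_width: -0.0
[548.22638944 190.73480527  55.01567479] [ -6.0556102  -24.6317145    8.35594835]
```

View pics/w16z.png

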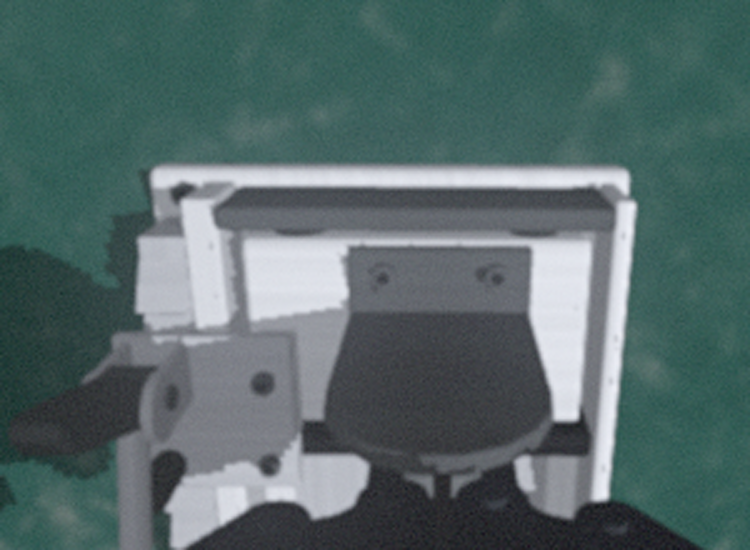

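It is firmly against the stop: the foot meets the bar in the picture and the force is 25–32 N. I'll back off, rise and check everything.

```bash
python3 -m creep '[{"rx":0,"ry":0,"rz":0,"tx":0,"ty":0,"tz":-0.01,"fingers":0},{"rx":0,"ry":0,"rz":0,"tx":0,"ty":0,"tz":-0.025,"fingers":0},{"rx":0,"ry":0,"rz":0,"tx":0,"ty":-0.03,"tz":-0.025,"fingers":0},{"rx":0,"ry":0,"rz":0,"tx":0,"ty":-0.08,"tz":-0.025,"fingers":0},{"rx":0,"ry":0,"rz":0,"tx":0,"ty":-0.14,"tz":-0.035,"fingers":0},{"rx":0,"ry":0,"rz":0,"tx":0,"ty":-0.19,"tz":-0.085,"fingers":0},{"rx":0,"ry":0,"rz":0,"tx":0,"ty":-0.19,"tz":-0.085,"fingers":0},{"rx":0,"ry":0,"rz":0,"tx":0,"ty":-0.19,"tz":-0.085,"fingers":0}]'
python3 - <<'E'
from h import *
s=cap('side','side17');w=cap('wrist','wrist17');t=cap('top','top17')
o=arm.observe();print(o['position'],o['force'],o['joint_vel'].round(3))
a=w['frame'].astype(int);m=(a[...,0]>90)&(a[...,0]>2*a[...,1]);ys,xs=np.nonzero(m);u,v=xs.mean(),ys.mean();print(u,v,len(xs))
r=[x[1] for x in red(s) if 150<x[1][1]<230];print(r)
if r: print('knob',tri([(w,u,v),(s,r[0][0]+.3,r[0][1]+.1)]))
d=np.abs(s['frame'].astype(int)-load('side0')['frame']).max(2)>60
cv2.imwrite('pics/s17z.png',cv2.resize(cv2.cvtColor(s['frame'],4)[110:310,170:370],None,fx=3,fy=3,interpolation=2))
E
```

```text
time_s: 16.98
position: [534.6, 110.3, 244.1]
eef_rot: [-0.705, 0.057, -0.057, 0.705]
force: [0.8, 0.8, -0.1]
grip_width: -0.3
[534.33419435 111.1429554  243.03821035] [-0.75266817  0.25040074  0.14367353] [ 0.001 -0.    -0.006 -0.001  0.004  0.001]
193.1757575757576 134.3939393939394 165
[array([276.78571429, 192.21428571])]
knob [469.40355639 158.33549596  72.81542743]
```

View pics/wrist17.png

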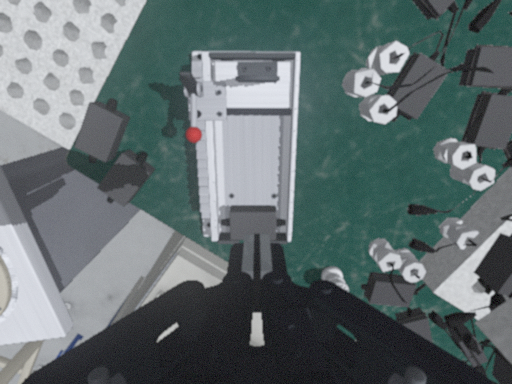

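View pics/s17z.png

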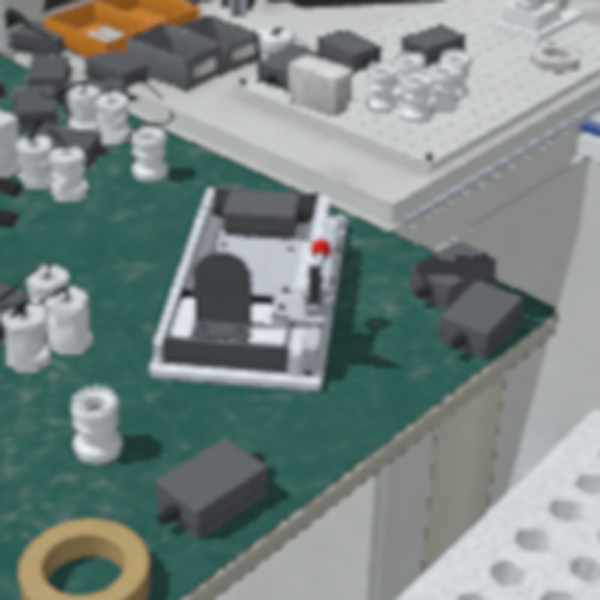

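Everything looks in place: the adapter is against the pick-up stop at side zoom (265,212), the pusher is at the rear and the knob is at z = 73. One quick numeric check of the adapter, then I'll hand in.

Run:
```python
from h import *
w=load('wrist2');s0=load('side0');s=load('side17')
g0=cv2.cvtColor(s0['frame'],7);g=cv2.cvtColor(s['frame'],7)
for n,(x0,y0,x1,y1) in dict(adapterR=(262,170,272,184),new0=(305,190,325,210),new1=(316,203,343,228),new2=(222,257,262,288),cL=(192,237,212,266),cR=(212,150,228,172)).items():
    r=cv2.matchTemplate(g[y0-8:y1+8,x0-8:x1+8],g0[y0:y1,x0:x1],cv2.TM_CCOEFF_NORMED);_,m,_,l=cv2.minMaxLoc(r);print(n,round(m,2),np.array(l)-8)
f=cv2.cvtColor(s['frame'],4)[160:230,215:305];f0=cv2.cvtColor(s0['frame'],4)[160:230,215:305]
cv2.imwrite('pics/cmp.png',cv2.resize(np.hstack([f0,f]),None,fx=4.4,fy=4.4,interpolation=2))
```

```text
adapterR 1.0 [0 0]
new0 0.72 [0 0]
new1 0.99 [0 0]
new2 1.0 [0 0]
cL 1.0 [0 0]
cR 1.0 [0 0]
```

View pics/cmp.png

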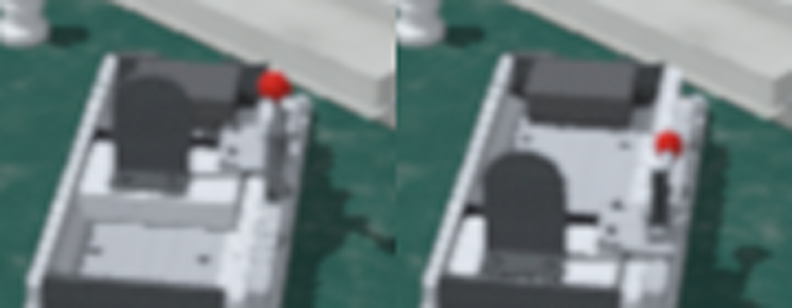

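Before and after match: the adapter and all the bystanders show zero pixel shift. `adapter_new0` matched less well because the arm's shadow lies on it. Handing in.

```bash
python3 -c "
from workcell import arm
print(arm.sign_off())"
```

```text
the job is handed in; nothing more can be done
None
```

The job is handed in: the pawl is flipped over clear of the rack and the pusher is back against the rear stop. I signed off at about 17 s of the 40 s, and no verdict is reported.

**What went wrong on the way:**
- **First sweep:** the shut fingers passed over the knob without touching it. The pictures showed the fingertips level with the TCP or up to about 7 mm above it, not 17 mm ahead as the description says.
- **Second sweep:** pushing lower did not flip the pawl. It drove the pusher about 45 mm forward, until its front was right next to the adapter.

**What worked:** I gripped the ball across the magazine, carried it over the pin on its 50 mm arc and let it fall. Then I pushed the tab back with the shut fingers until the force rose to about 32 N at the stop, and withdrew.

**Last checks:**
- **Pawl:** the knob is at z ≈ 73 mm, against 72 mm expected when flipped.
- **Pusher:** the knob moved back about 127 mm with it, and in the last close-up, taken while pushing, the pusher's foot met the stop bar.
- **Adapter and loose things:** the adapter in the magazine and all five loose things showed zero pixel shift in the side view. `adapter_new0` matched weakly (0.72), probably because the arm's shadow lay on it, and the adapter was compared on only a small patch.
- **Robot:** at hand-in the arm stood clear with about zero force on the tool.

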